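# Stow handed clay lugs in the damp box and clamp its lid

## Task

Put every clay lug that lies on the table away in the open damp box, left-hand lugs in its left bay and right-hand lugs in its right bay, so that they do not dry out before class. Then shut the lid and turn its T-handle latch clockwise a full quarter turn so that the lid is drawn tight on its gasket, and leave the pinch pot and the stamp where they are.

Things in the scene. Friction and masses are not known exactly. Their poses are not given: they have to be found in the camera images.
- lug_l1: Left-hand lug: L of stiff grey clay, 45 g, may be absent. Arm 64x16x16 mm; at one end a 16 mm wide foot at right angles, its tip 34 mm from the arm's centre line, with a thumb button (5 mm high) on top. Button up and arm pointing away from you, the foot is at the near end and points left. Origin: underside, mid-arm; x along the arm, foot at x=-24 mm towards +y; z up.
- lug_l2: Left-hand lug: L of stiff grey clay, 45 g, may be absent. Arm 64x16x16 mm; at one end a 16 mm wide foot at right angles, its tip 34 mm from the arm's centre line, with a thumb button (5 mm high) on top. Button up and arm pointing away from you, the foot is at the near end and points left. Origin: underside, mid-arm; x along the arm, foot at x=-24 mm towards +y; z up.
- lug_l3: Left-hand lug: L of stiff grey clay, 45 g, may be absent. Arm 64x16x16 mm; at one end a 16 mm wide foot at right angles, its tip 34 mm from the arm's centre line, with a thumb button (5 mm high) on top. Button up and arm pointing away from you, the foot is at the near end and points left. Origin: underside, mid-arm; x along the arm, foot at x=-24 mm towards +y; z up.
- lug_r1: Right-hand lug: L of stiff grey clay, 45 g, may be absent. Arm 64x16x16 mm; at one end a 16 mm wide foot at right angles, its tip 34 mm from the arm's centre line, with a thumb button (5 mm high) on top. Button up and arm pointing away from you, the foot is at the near end and points right. Origin: underside, mid-arm; x along the arm, foot at x=-24 mm towards -y; z up.
- lug_r2: Right-hand lug: L of stiff grey clay, 45 g, may be absent. Arm 64x16x16 mm; at one end a 16 mm wide foot at right angles, its tip 34 mm from the arm's centre line, with a thumb button (5 mm high) on top. Button up and arm pointing away from you, the foot is at the near end and points right. Origin: underside, mid-arm; x along the arm, foot at x=-24 mm towards -y; z up.
- lug_r3: Right-hand lug: L of stiff grey clay, 45 g, may be absent. Arm 64x16x16 mm; at one end a 16 mm wide foot at right angles, its tip 34 mm from the arm's centre line, with a thumb button (5 mm high) on top. Button up and arm pointing away from you, the foot is at the near end and points right. Origin: underside, mid-arm; x along the arm, foot at x=-24 mm towards -y; z up.
- damp_box: Grey gasketed box, fixed, 146 mm deep (x), 265 wide (y), 85 high to the rim; walls 8, plaster floor 20. Origin: centre of the underside; z up; -x is the front, facing roughly to the robot, +x the hinge side, +y its left. A divider at y=0, 8 mm thick, its top 50 mm above the table, makes two bays of 130 by 120 mm. A black rubber gasket stands 5 mm proud of the rim and yields at a few N.
- left_bay (a point): Centre of the floor of the left bay (the box's +y side, the left one for someone facing the box's front); axes as the box's
- right_bay (a point): Centre of the floor of the right bay (the box's -y side); axes as the box's
- lid (a joint): Lid hinge, rad (plate 146x265x12 mm, 0.3 kg). Starts open, leaning back at 1.7 to 1.85 (stop 1.95); a stiff hinge holds it till pushed. Below about 0.8 it falls shut by its weight and rests on the springy gasket at about 0.03 (front edge 5 mm high). 0 = drawn tight; only the latch pulls it there and holds it, it springs up again if merely pressed.
- lid_hinge (a point): Middle of the lid's hinge line, at the top of the far wall's outer face (box x = +73 mm), 85 mm above the table; y lies along the hinge. In the shut lid's plane x points away from the front.
- tongue (a point): Tip of the latch's tongue, a steel arm on the inside of the lid: 20 mm inwards from the lid's inner face, 30 mm to the side of the handle's axis (to the box's right at 0). With the lid open it sticks out towards the front, about 185 mm above the table; keep the gripper clear of it when loading
- lid_edge (a point): Middle of the lid's free (front) edge, at half its thickness, 146 mm from the hinge line
- t_handle (a joint): T-handle latch on the lid, rad: 0 = free, bar along the box's y; grows clockwise seen from above; stop at 1.571, bar along the box's x. Starts at 0 to 0.1, stays where left. With the lid down its tongue runs under the keeper from about 0.7 and has drawn the lid tight by about 1.4; needs up to 0.2 N m. The lid can shut only with the handle near 0.
- t_bar (a point): Centre of the T-handle's dark bar, 70 mm long (y), 12 wide (x), 16 high, on the handle's axis (z, up when shut), 101 mm from the hinge line. It stands 14 mm clear of the lid's top on an 18 mm shaft; lid shut, its underside is 111 mm and its top 127 mm above the table.
- keeper (a point): Centre of the steel keeper bracket inside the front wall, which the latch's tongue grips: it takes x -66 to -42 mm, y -28 to +23 mm of the box, 70 to 83 mm above the table; keep the gripper and lugs clear of it
- pinch_pot: Small clay pinch pot, 58x64x36 mm, a bystander; origin at the centre of its underside
- stamp_block: Wooden pattern stamp with a knob, 34x34x58 mm, a bystander; origin at the centre of its underside

How it is judged:
By the outcome, as a careful person would: the job done as asked, in the order asked, and still so for the second after the job is handed in, with the robot touching nothing.
Of lug_l1, lug_l2, lug_l3, lug_r1, lug_r2, lug_r3 only 4 to 6 are there at a start; the rules pass over those that are not, and their reading is None.
At some moment in a run one of lug_l1, lug_l2, lug_l3, lug_r1, lug_r2, lug_r3 may be knocked a few centimetres aside while the robot is not near it.
Once in a run the grip may slacken for a moment while it holds something.
It also fails if it takes over 210 s, if anything falls off the work surface, if the arm or the gripper's body presses on something with over 40 N, if the wrist force passes 120 N, or if a joint passes its speed limit or range.

## Robot

A 7-joint arm with a two-finger parallel gripper is mounted at the origin on the work surface; the furniture and walls round the work are solid. World frame = base frame: x ahead of the robot, y to its left, z up, the work surface at z = 0. Lengths are in mm, angles in rad, forces in N, time in s.
With the tool pointing down it reaches from about 350 to 900 mm from the base axis. Payload 19.9 kg.
Tool frame: the origin (TCP) lies between the finger pads; the fingertips stand 14 mm ahead of it and the grasp point (between the pads) lies 5 mm behind it; y points along the fingers, x is the direction in which the jaws open and shut, and the axes are right-handed (so a half turn about y gives the same grasp; the last joint's range is limited). The gripper opens to 94 mm and grips with 3 to 60 N. Pads are 16 mm wide; open, the fingers measure 119 mm over their backs; the gripper's body (75 mm by 177 mm) begins 78 mm behind the grasp point.
Start: joints at [1.216, 0.417, -0.01, 1.614, 0.005, 1.111, -0.053], TCP at [192.322, -594.653, 219.425] pointing down, gripper open.
Joint ranges: [-2.81, 2.81], [-0.39, 2.02], [-1.27, 1.25], [0.06, 2.57], [-1.19, 4.33], [0.19, 2], [-2.82, 2.82]. Speed limits (rad/s): [1.89, 1.89, 2.39, 2.39, 3.01, 3.01, 3.01].

## Interface

Orientations are given as a 3x3 rotation matrix whose columns are the frame's x, y, z axes.
In Python, from plant import status, read_camera, camera_params, ticket gives the robot as it stands.
- The arm moves only by the shell command python3 -m jog 'ROWS' [OPENING]. ROWS is a JSON object of lists of equal length, an entry for each row: "travel": the shift along the tool's x, y, z in cm, a list of three; "turn": the turn about the tool's y in rad. In form: {"travel": [[dx, dy, dz], ...], "turn": [turn, ...]}. A call has 1 to 10 rows; each row is the pose to reach, as a shift and turn from the pose commanded when the call began, along the tool's axes at that moment; what a row does not reach only later rows make up. A row lasts 1/12 s, in which the tool goes at most 41.7 mm and 7.16 degrees, less where a joint would pass 70% of its speed; a pose out of reach is approached as far as the arm can. A call with a gripper value outside its range is refused whole. OPENING is the finger opening in cm, from 0 to 9.4, set as the call begins (- or left out, the last holds). The fingers move at their own pace and stop on an object; the grip force is fixed at half the most. Time passes only in rows, so rows that repeat a pose let the fingers close. It gives the time, the measured TCP pose, the force and the opening at its end, in the units of the state.
- status.observe(): the state, without advancing time (a new reading comes with each control period).
- read_camera(name): name is "scene" or "top" or "wrist"; returns the picture (420x560x3 uint8, blue, green, red); there is no depth.
- camera_params(name): a dict with "fov_y" (degrees; the focal length in pixels is half the picture's height over the tangent of half this angle, whatever the lens; pixels are square), "cx", "cy" (the principal point, pixels), "distortion" ([k1, k2, p1, p2, k3] as OpenCV has them; the pictures are not rectified), "origin" and "orientation" of the camera in the world; the wrist camera has in their place "T_tool_cam" (4x4, takes a point from camera to tool coordinates, whose origin is the TCP and whose axes are the tool frame's). Camera axes: x right, y down, z forward; pixel columns grow to the right and rows downward; lengths in mm; the calibration is good to about 2 mm. A picture is of the moment at which its call begins: read the wrist's pose just before it. camera_params takes no time and is no camera call.
- ticket.job_done(): hands the job in, once; it reports no verdict.
The state is a dict: "time_s": time; "qpos": joint angles; "joint_velocities": joint speeds; "joint_efforts": joint torques, N m; "position": TCP position; "ee_rot": TCP orientation; "ft_force": force on the tool from outside, world axes, zero at the start; "torque": the same for the moment, N m; "gripper_width": opening from 0.0 (shut) to 1.0 (fully open).
Only numpy, scipy, OpenCV 4.12 (cv2) and the standard library are available. Lean on these libraries where they do the work, as an engineer would, in place of code of your own. Each camera call takes 0.05 s, during which the arm holds its last target.

## Working session

There is one attempt and no reset: what is moved stays moved. The work goes in short steps, Python scripts to look and compute and a shell command to move; the robot and the scene stay as the last step left them, time stands still between calls to the robot, and variables do not carry over. Pictures are saved under pics/ and viewed, and the job is handed in when it is done.

```bash
ls; mkdir -p pics; cat > h.py <<'E'
import numpy as np, cv2, json
from plant import status, read_camera, camera_params, ticket
def K(p):
    f=210/np.tan(np.radians(p["fov_y"])/2)
    return np.array([[f,0,p["cx"]],[0,f,p["cy"]],[0,0,1]]),np.array(p["distortion"],float)
def snap(name,fn):
    s=status.observe()
    im=read_camera(name); cv2.imwrite("pics/"+fn+".png",im)
    p=camera_params(name); k,d=K(p)
    if name=="wrist":
        T=np.array(p["T_tool_cam"],float); R=np.array(s["ee_rot"]); 
        o=np.array(s["position"])+R@T[:3,3]; Rc=R@T[:3,:3]
    else: o=np.array(p["origin"],float); Rc=np.array(p["orientation"],float)
    np.savez("pics/"+fn+".npz",k=k,d=d,o=o,R=Rc)
    return im
def ray(fn,pts):
    z=np.load("pics/"+fn+".npz")
    u=cv2.undistortPoints(np.array(pts,float).reshape(-1,1,2),z["k"],z["d"]).reshape(-1,2)
    return z["o"],(np.c_[u,np.ones(len(u))]@z["R"].T)
def onz(fn,pts,h):
    o,r=ray(fn,pts); return o+r*((h-o[2])/r[:,2])[:,None]
def proj(fn,P):
    z=np.load("pics/"+fn+".npz"); R=z["R"]; t=-R.T@z["o"]
    return cv2.projectPoints(np.array(P,float).reshape(-1,1,3),cv2.Rodrigues(R.T)[0],t,z["k"],z["d"])[0].reshape(-1,2)
E
python3 - <<'E'
from h import *
np.set_printoptions(precision=3,suppress=True)
for n in ["scene","top","wrist"]:
    snap(n,n+"0"); print(n,camera_params(n))
s=status.observe(); print(s)
E
```

```text
pics
scene {'fov_y': 57.79285734883701, 'cx': 286.66150752718266, 'cy': 214.4738054446652, 'distortion': array([0., 0., 0., 0., 0.]), 'origin': array([-195.856,  533.859,  563.944]), 'orientation': array([[-0.678, -0.375,  0.632],
       [-0.735,  0.347, -0.583],
       [-0.001, -0.86 , -0.51 ]])}
top {'fov_y': 49.76028617593986, 'cx': 274.1749518538838, 'cy': 208.49423789521506, 'distortion': array([-0.042,  0.   ,  0.   ,  0.   ,  0.   ]), 'origin': array([ 269.947,   24.755, 1169.766]), 'orientation': array([[-0.004, -0.993,  0.117],
       [-1.   ,  0.004, -0.   ],
       [-0.   , -0.117, -0.993]])}
wrist {'fov_y': 63.24757997652287, 'cx': 271.091285704172, 'cy': 209.3994169055016, 'distortion': array([-0.048,  0.   ,  0.   ,  0.   ,  0.   ]), 'T_tool_cam': array([[   1.   ,    0.   ,   -0.   ,    0.61 ],
       [   0.   ,   -0.256,    0.967, -166.647],
       [   0.   ,   -0.967,   -0.256,   75.333],
       [   0.   ,    0.   ,    0.   ,    1.   ]])}
{'time_s': 0.15, 'qpos': array([ 1.216,  0.418, -0.01 ,  1.614,  0.005,  1.111, -0.053]), 'joint_velocities': array([-0.   , -0.002, -0.001, -0.002,  0.003, -0.   , -0.001]), 'joint_efforts': array([  0.001, -85.154,   0.639, -42.614,  -0.049,   0.017,   0.   ]), 'position': array([ 192.257, -594.431,  218.996]), 'ee_rot': array([[ 0.308, -0.   ,  0.951],
       [-0.951,  0.001,  0.308],
       [-0.001, -1.   , -0.   ]]), 'ft_force': array([ 0.184, -0.923, -0.152]), 'torque': array([-0.009,  0.047,  0.021]), 'gripper_width': 0.9988620512258928}
```

View pics/top0.png

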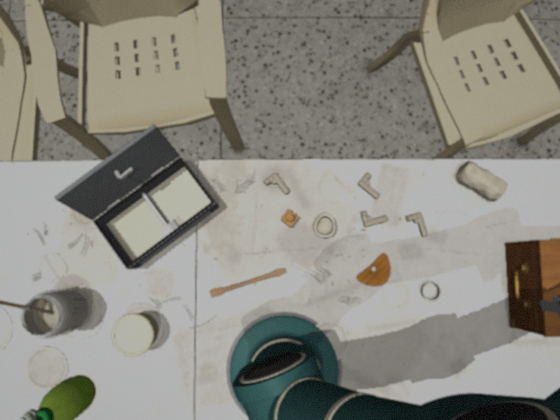

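View pics/scene0.png

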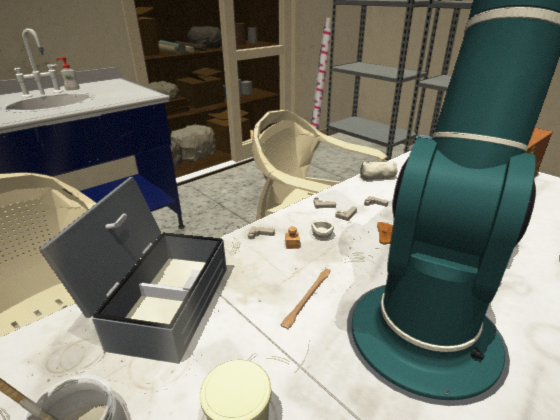

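View pics/wrist0.png

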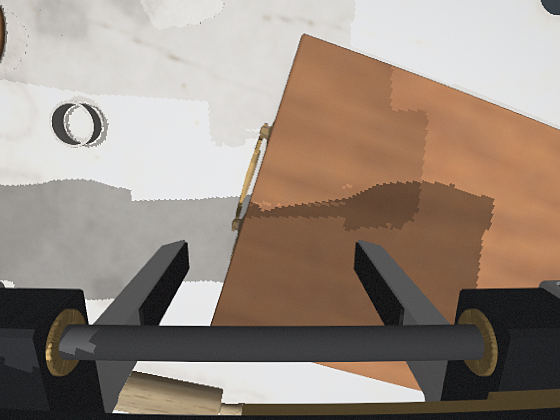

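```bash
python3 - <<'E'
from h import *
im=cv2.imread("pics/top0.png")
cv2.imwrite("pics/t_a.png",cv2.resize(im[150:250,250:450],None,fx=4,fy=4,interpolation=cv2.INTER_CUBIC))
cv2.imwrite("pics/t_b.png",cv2.resize(im[115:275,50:230],None,fx=3.7,fy=3.7,interpolation=cv2.INTER_CUBIC))
print(onz("top0",[(278,182),(370,185),(373,219),(417,222),(325,224),(290,216)],10).round())
print(onz("top0",[(200,160),(430,290)],0).round())
E
```

```text
[[ 476.   14.   10.]
 [ 468. -225.   10.]
 [ 379. -230.   10.]
 [ 370. -344.   10.]
 [ 366. -106.   10.]
 [ 387.  -16.   10.]]
[[ 538.  220.    0.]
 [ 196. -374.    0.]]
```

View pics/t_a.png

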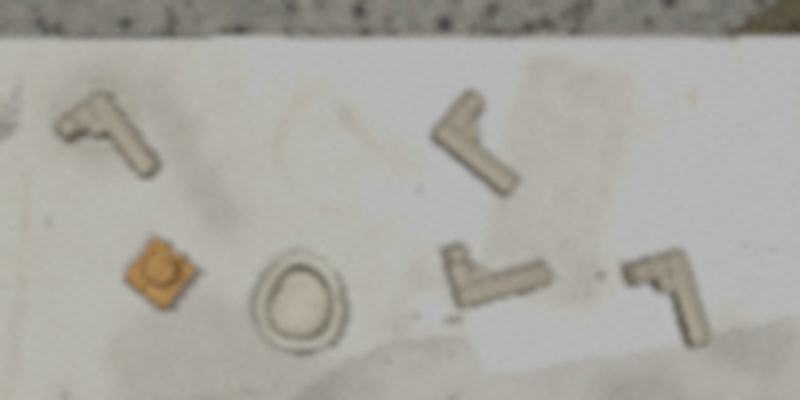

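View pics/t_b.png

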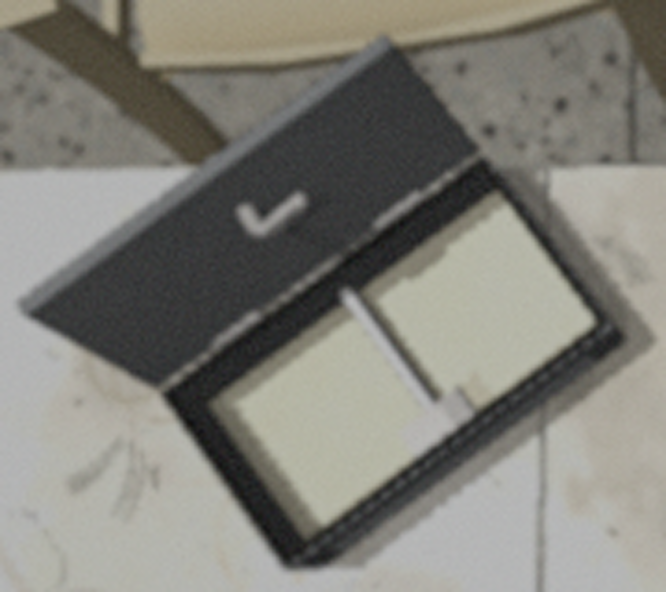

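```bash
cat >> h.py <<'E'
from scipy.optimize import least_squares
def go(x,y,z,yaw=None):
    """tool-axes delta in cm to reach world TCP xyz (mm); yaw = azimuth (deg) of the jaw axis (tool x)"""
    s=status.observe(); R=np.array(s["ee_rot"]); p=np.array(s["position"])
    d=R.T@(np.array([x,y,z])-p)/10
    cur=np.degrees(np.arctan2(R[1,0],R[0,0])); t=None
    if yaw is not None:
        t=[round(float(np.radians(-((yaw+k-cur+180)%360-180))),3) for k in (0,180)]
    print("t=%.1f pos"%s["time_s"],p.round(1),"yaw %.1f q7 %.2f"%(cur,s["qpos"][6]),"travel",d.round(2),"turn opts (neg q?)",t,"grip %.3f"%s["gripper_width"])
E
python3 - <<'E'
from h import *
np.set_printoptions(precision=1,suppress=True)
# box fit from rim outer corners, z=85 : order hinge-right, hinge-left, front-left, front-right
off=np.array([50,115]); px=np.array([(480,158),(165,390),(290,565),(622,335)])/3.7+off
W=onz("top0",px,85); print(W)
m=np.array([(73,-132.5),(73,132.5),(-73,132.5),(-73,-132.5)])
def tf(v,m): c,s=np.cos(v[2]),np.sin(v[2]); return np.c_[v[0]+c*m[:,0]-s*m[:,1],v[1]+s*m[:,0]+c*m[:,1]]
r=least_squares(lambda v:(tf(v,m)-W[:,:2]).ravel(),[470,300,0.5]); print(r.x[:2],np.degrees(r.x[2]),r.fun)
go(400,-180,250)
E
```

```text
[[524.5 255.6  85. ]
 [371.  459.5  85. ]
 [257.3 373.3  85. ]
 [406.  160.   85. ]]
[389.7 312.1] 36.427128013174425 [ 2.6 -6.7 -1.2  2.5 -5.   2.1  3.7  2.1]
t=0.1 pos [ 192.3 -594.4  219. ] yaw -72.1 q7 -0.05 travel [-33.   -3.1  32.5] turn opts (neg q?) None grip 0.999
```

```bash
python3 -m jog '{"travel":[[-3.3,-0.5,3.2],[-6.6,-1,6.4],[-9.9,-1.5,9.7],[-13.2,-2,13],[-16.5,-2.5,16.2],[-19.8,-3,19.5],[-23.1,-3,22.7],[-26.4,-3,26],[-29.7,-3,29.2],[-33,-3,32.5]],"turn":[0,0,0,0,0,0,0,0,0,0]}' 4; python3 -m jog '{"travel":[[0,0,0],[0,0,0],[0,0,0]],"turn":[0,0,0]}'; python3 - <<'E'
from h import *
go(400,-180,250)
snap("wrist","w1"); snap("top","top1");snap("scene","sc1")
go(400,-180,250)
E
```

```text
time_s: 0.98
position: [378.7, -221.6, 249.4]
ee_rot: [[0.308, 0.0, 0.952], [-0.952, -0.0, 0.308], [0.0, -1.0, -0.0]]
ft_force: [0.5, -0.9, 1.1]
gripper_width: 0.427
time_s: 1.23
position: [378.1, -223.8, 249.2]
ee_rot: [[0.308, -0.0, 0.951], [-0.951, -0.0, 0.308], [-0.0, -1.0, -0.0]]
ft_force: [-0.7, 0.1, -0.8]
gripper_width: 0.424
t=1.2 pos [ 378.1 -223.8  249.2] yaw -72.1 q7 -0.81 travel [-3.5  -0.08  3.43] turn opts (neg q?) None grip 0.424
t=1.4 pos [ 377.8 -224.4  249.1] yaw -72.2 q7 -0.81 travel [-3.55 -0.09  3.47] turn opts (neg q?) None grip 0.427
```

View pics/w1.png

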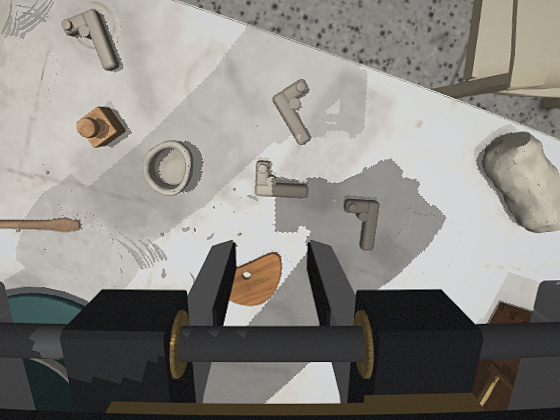

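View pics/top1.png

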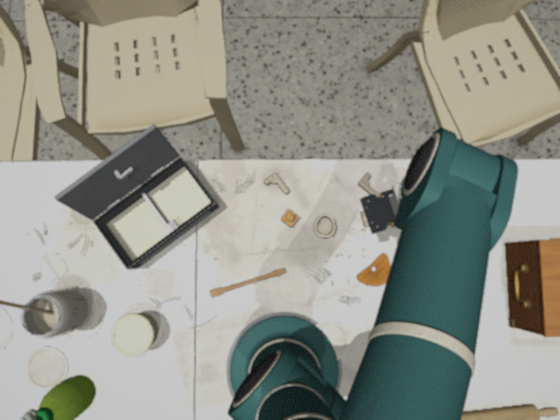

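View pics/sc1.png

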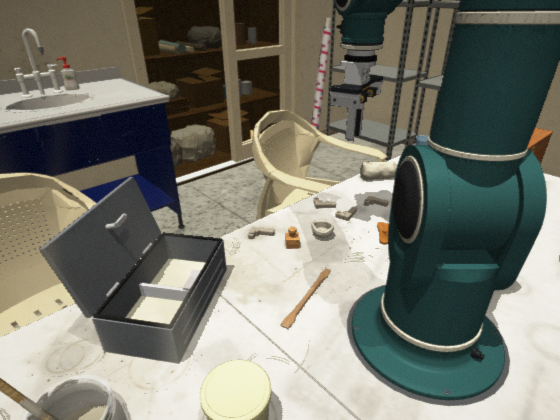

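```bash
cat >> h.py <<'E'
def zoom(fn,cx,cy,h=40,out=None,f=8):
    im=cv2.imread("pics/"+fn+".png"); x0=max(cx-h,0); y0=max(cy-h,0)
    c=im[y0:cy+h,x0:cx+h]; return cv2.resize(c,None,fx=f,fy=f,interpolation=cv2.INTER_CUBIC)
def lugpts(hand):
    s=1 if hand=="L" else -1
    return np.array([(-32,-8*s),(32,-8*s),(32,8*s),(-16,8*s),(-16,34*s),(-32,34*s)],float)
def place(v,m):
    c,s=np.cos(v[2]),np.sin(v[2]); return np.c_[v[0]+c*m[:,0]-s*m[:,1],v[1]+s*m[:,0]+c*m[:,1]]
def fitlug(fn,pts,hand,h=16):
    """pts: pixel of [outer corner, arm end mid, foot tip mid] on top face"""
    W=onz(fn,pts,h)[:,:2]; s=1 if hand=="L" else -1
    m=np.array([(-32,-8*s),(32,0),(-24,34*s)],float)
    a=np.arctan2(*(W[1]-W[0])[::-1])
    r=least_squares(lambda v:(place(v,m)-W).ravel(),[*W.mean(0),a]); v=r.x
    print(hand,"origin",v[:2].round(1),"yaw %.1f"%np.degrees(v[2]),"res",r.fun.round(1)); return v
def silh(v,hand):
    q=place(v,lugpts(hand)); return q
def draw(fn,v,hand,im,x0,y0,f):
    for z,col in ((0,(255,0,0)),(16,(0,0,255))):
        q=silh(v,hand); P=proj(fn,np.c_[q,np.full(6,z)])
        cv2.polylines(im,[np.int32((P-[x0,y0]+0.5)*f)],True,col,1)
E
python3 - <<'E'
from h import *
t=[zoom("w1",*c,h=32,f=6) for c in [(92,40),(293,110),(283,180),(365,222)]]
cv2.imwrite("pics/z1.png",np.vstack([np.hstack(t[:2]),np.hstack(t[2:])])[:, :])
E
```

```text
(no output)
```

View pics/z1.png

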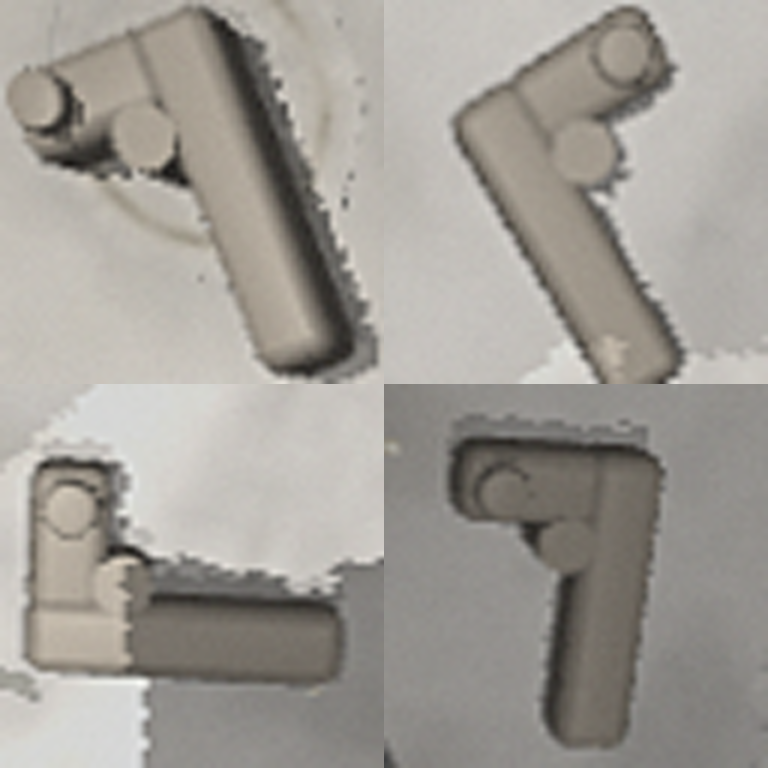

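```bash
python3 - <<'E'
from h import *
C=[(92,40),(293,110),(283,180),(365,222)]; H="RLLR"
Z=[[(205,8),(295,355),(25,115)],[(75,117),(645,365-0),(645,30)],[(27,665-384),(340,640-384),(70,465-384)],[(660-384,455-384),(590-384,745-384),(455-384,480-384)]]
Z[1]=[(75,117),(645-384,365),(645-384,30)]
t=[]
for c,h,z in zip(C,H,Z):
    x0,y0=max(c[0]-32,0),max(c[1]-32,0)
    v=fitlug("w1",np.array(z)/6+[x0,y0],h)
    im=zoom("w1",*c,h=32,f=6); draw("w1",v,h,im,x0,y0,6); t.append(im)
cv2.imwrite("pics/z2.png",np.vstack([np.hstack(t[:2]),np.hstack(t[2:])]))
E
```

```text
R origin [474.3   5.1] yaw -145.7 res [ 2.4 -0.2 -1.6 -1.1 -0.8  1.3]
L origin [ 459.4 -222.2] yaw -129.7 res [ 0.2  3.7 -2.1 -2.5  2.  -1.3]
L origin [ 376.1 -238.3] yaw -74.1 res [-1.   0.5  0.1 -1.   0.9  0.5]
R origin [ 366.4 -356.4] yaw -164.3 res [ 0.9 -0.4 -0.4  0.2 -0.5  0.2]
```

View pics/z2.png

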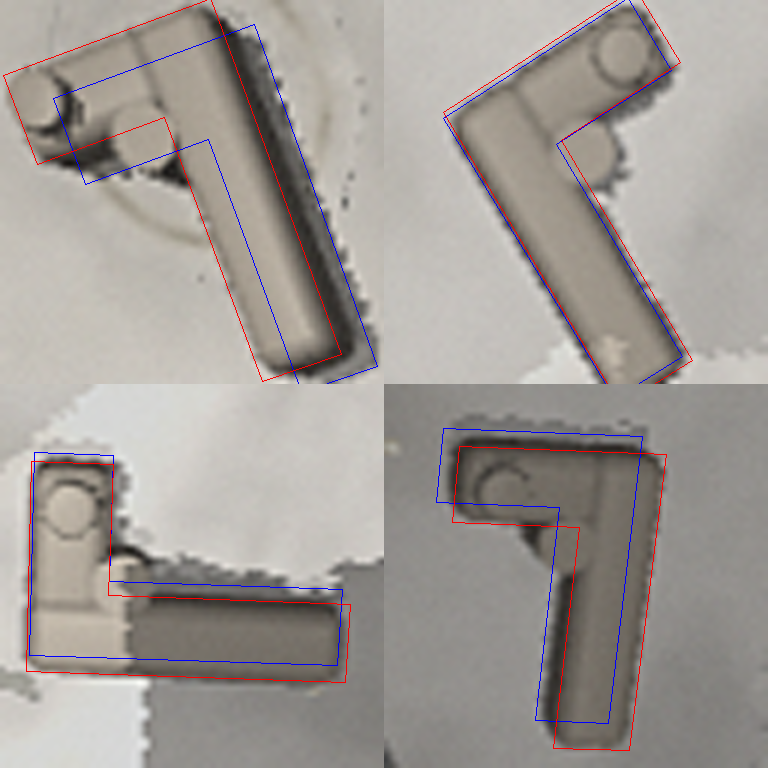

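```bash
python3 - <<'E'
from h import *
go(377.7,-244.1,100,16)
go(377.7,-244.1,17,16)
E
```

```text
t=1.4 pos [ 377.8 -224.4  249.1] yaw -72.2 q7 -0.81 travel [ 1.87 14.91 -0.61] turn opts (neg q?) [-1.539, 1.602] grip 0.427
t=1.4 pos [ 377.8 -224.4  249.1] yaw -72.2 q7 -0.81 travel [ 1.88 23.21 -0.61] turn opts (neg q?) [-1.539, 1.602] grip 0.427
```

```bash
python3 -m jog '{"travel":[[0.5,2,-0.2],[1,4,-0.4],[1.5,6,-0.6],[1.9,8,-0.6],[1.9,10,-0.6],[1.9,12,-0.6],[1.9,13,-0.6],[1.9,14,-0.6],[1.9,14.5,-0.6],[1.9,14.9,-0.6]],"turn":[-0.12,-0.24,-0.36,-0.48,-0.6,-0.72,-0.84,-0.96,-1.08,-1.2]}' 4 | tail -1
python3 -m jog '{"travel":[[0,0,0],[0,0,0],[0,0,0],[0,0,0],[0,0,0]],"turn":[-0.12,-0.24,-0.34,-0.339,-0.339]}'
python3 - <<'E'
from h import *
snap("wrist","w2"); go(377.7,-244.1,17,16)
E
```

```text
gripper_width: 0.423
time_s: 2.63
position: [378.1, -244.1, 100.1]
ee_rot: [[0.962, -0.0, -0.273], [0.273, 0.0, 0.962], [-0.0, -1.0, 0.0]]
ft_force: [-0.6, -0.3, 0.2]
gripper_width: 0.429
t=2.7 pos [ 378.2 -243.9  100.2] yaw 15.8 q7 0.59 travel [-0.05  8.32 -0.01] turn opts (neg q?) [-0.003, 3.138] grip 0.428
```

View pics/w2.png

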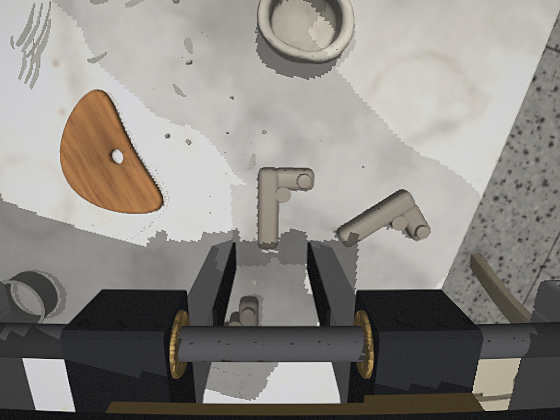

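```bash
python3 - <<'E'
from h import *
im=zoom("w2",285,205,h=50,f=7)
draw("w2",[376.1,-238.3,np.radians(-74.1)],"L",im,235,155,7)
cv2.imwrite("pics/z3.png",im)
E
```

```text
(no output)
```

View pics/z3.png

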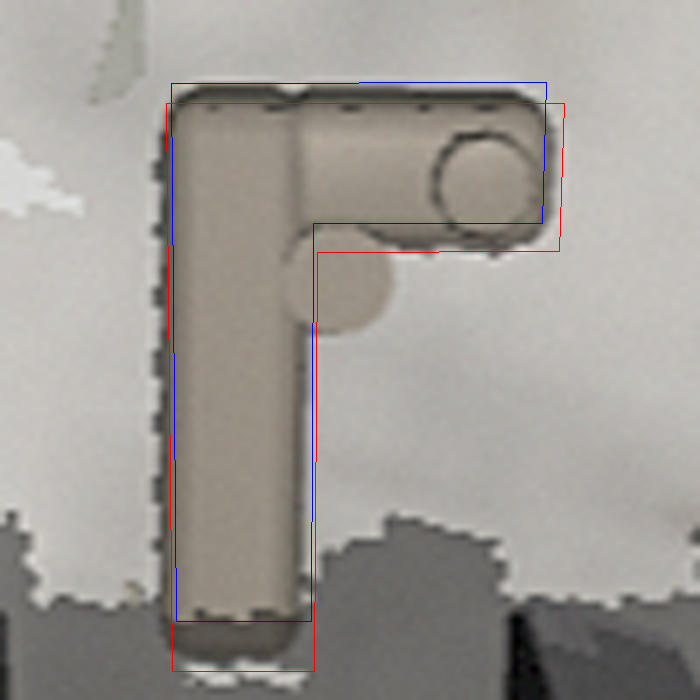

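```bash
python3 -m jog '{"travel":[[-0.1,2.5,0],[-0.1,5,0],[-0.1,7,0],[-0.1,8,0],[-0.1,8.3,0],[-0.1,8.3,0]],"turn":[0,0,0,0,0,0]}' 4
python3 -m jog '{"travel":[[0,0,0],[0,0,0],[0,0,0],[0,0,0],[0,0,0],[0,0,0],[0,0,0]],"turn":[0,0,0,0,0,0,0]}' 0
python3 -m jog '{"travel":[[0,-1,0],[0,-4,0],[0,-8,0],[0,-12,0],[0,-16,0],[0,-18.5,0],[0,-18.5,0]],"turn":[0,0,0,0,0,0,0]}' 0
python3 - <<'E'
from h import *
c,s=np.cos(np.radians(36.4)),np.sin(np.radians(36.4))
snap("wrist","w3"); b=lambda x,y:(389.7+c*x-s*y,312.1+s*x+c*y)
print(b(6,34),b(6,-34),b(6,80),b(6,-80))
go(*b(6,34),200,126.4)
E
```

```text
time_s: 3.18
position: [377.4, -243.6, 17.1]
ee_rot: [[0.961, -0.001, -0.276], [0.276, 0.001, 0.961], [-0.001, -1.0, 0.001]]
ft_force: [0.6, -0.1, 0.1]
gripper_width: 0.423
time_s: 3.77
position: [377.8, -244.0, 17.8]
ee_rot: [[0.961, 0.0, -0.277], [0.277, -0.001, 0.961], [0.0, -1.0, -0.001]]
ft_force: [-2.4, -0.2, 9.5]
gripper_width: 0.167
time_s: 4.35
position: [379.3, -244.6, 207.8]
ee_rot: [[0.961, 0.006, -0.277], [0.277, -0.005, 0.961], [0.004, -1.0, -0.006]]
ft_force: [-0.5, -0.8, 0.2]
gripper_width: 0.168
(np.float64(374.3531206396096), np.float64(343.0269024297233)) (np.float64(414.70560492866133), np.float64(288.29412420952116)) (np.float64(347.05585185583936), np.float64(380.05201710809536)) (np.float64(442.00287371243155), np.float64(251.2690095311491))
t=4.4 pos [ 378.4 -244.3  205.2] yaw 16.1 q7 0.70 travel [15.88  0.31 56.55] turn opts (neg q?) [-1.925, 1.216] grip 0.167
```

View pics/w3.png

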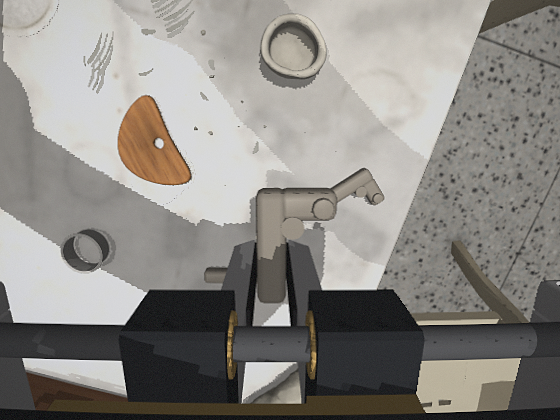

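```bash
python3 -m jog '{"travel":[[1,0,3],[2,0,6],[3,0,9.5],[4,0,13],[5,0,16.5],[6,0,20],[7,0,23.5],[8,0,27],[9,0,30.5],[10,0,34]],"turn":[-0.12,-0.24,-0.36,-0.48,-0.6,-0.72,-0.84,-0.96,-1.08,-1.2]}' | tail -1
python3 - <<'E'
from h import *
snap("wrist","w4"); go(374.4,343,200,126.4)
E
```

```text
gripper_width: 0.17
t=5.3 pos [378.2 118.1 202.4] yaw 86.0 q7 1.06 travel [22.41  0.27  1.94] turn opts (neg q?) [-0.704, 2.437] grip 0.166
```

View pics/w4.png

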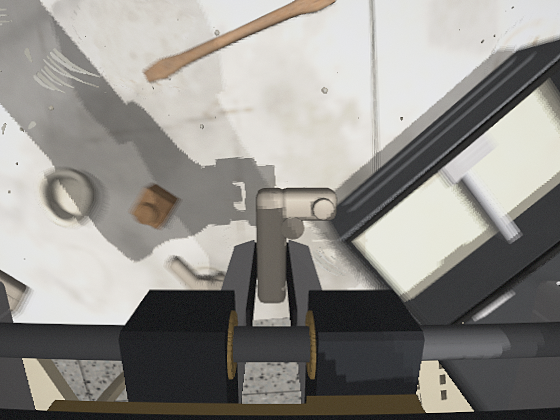

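```bash
python3 -m jog '{"travel":[[2.5,0,0.2],[5,0,0.4],[8,0,0.7],[11,0,1],[14,0,1.3],[17,0,1.6],[20,0,1.8],[22.2,0.2,1.9],[22.2,0.2,1.9],[22.2,0.2,1.9]],"turn":[-0.1,-0.2,-0.3,-0.4,-0.5,-0.6,-0.67,-0.7,-0.7,-0.7]}' 
python3 - <<'E'
from h import *
snap("wrist","w5"); snap("top","top5"); go(374.4,343,200,126.4)
E
```

```text
time_s: 6.12
position: [379.2, 334.2, 199.4]
ee_rot: [[-0.575, -0.003, -0.818], [0.818, 0.0, -0.575], [0.002, -1.0, 0.002]]
ft_force: [-0.9, -0.7, -0.1]
gripper_width: 0.169
t=6.2 pos [380.  332.7 199.8] yaw 124.9 q7 1.03 travel [ 1.17 -0.02 -0.13] turn opts (neg q?) [-0.026, 3.116] grip 0.167
```

View pics/w5.png

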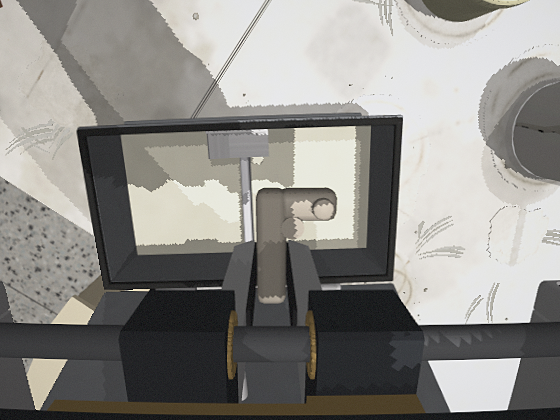

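View pics/top5.png

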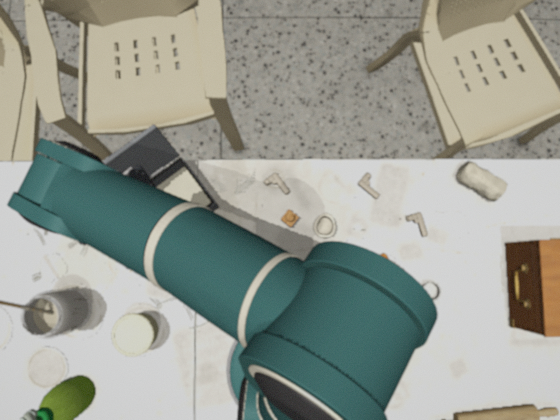

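```bash
python3 - <<'E'
from h import *
t=[zoom("w5",*c,h=24,f=12) for c in [(85,132),(400,122),(105,282),(393,278)]]
im=np.vstack([np.hstack(t[:2]),np.hstack(t[2:])])
cv2.imwrite("pics/z5.png",im); print(im.shape)
E
```

```text
(1152, 1152, 3)
```

View pics/z5.png

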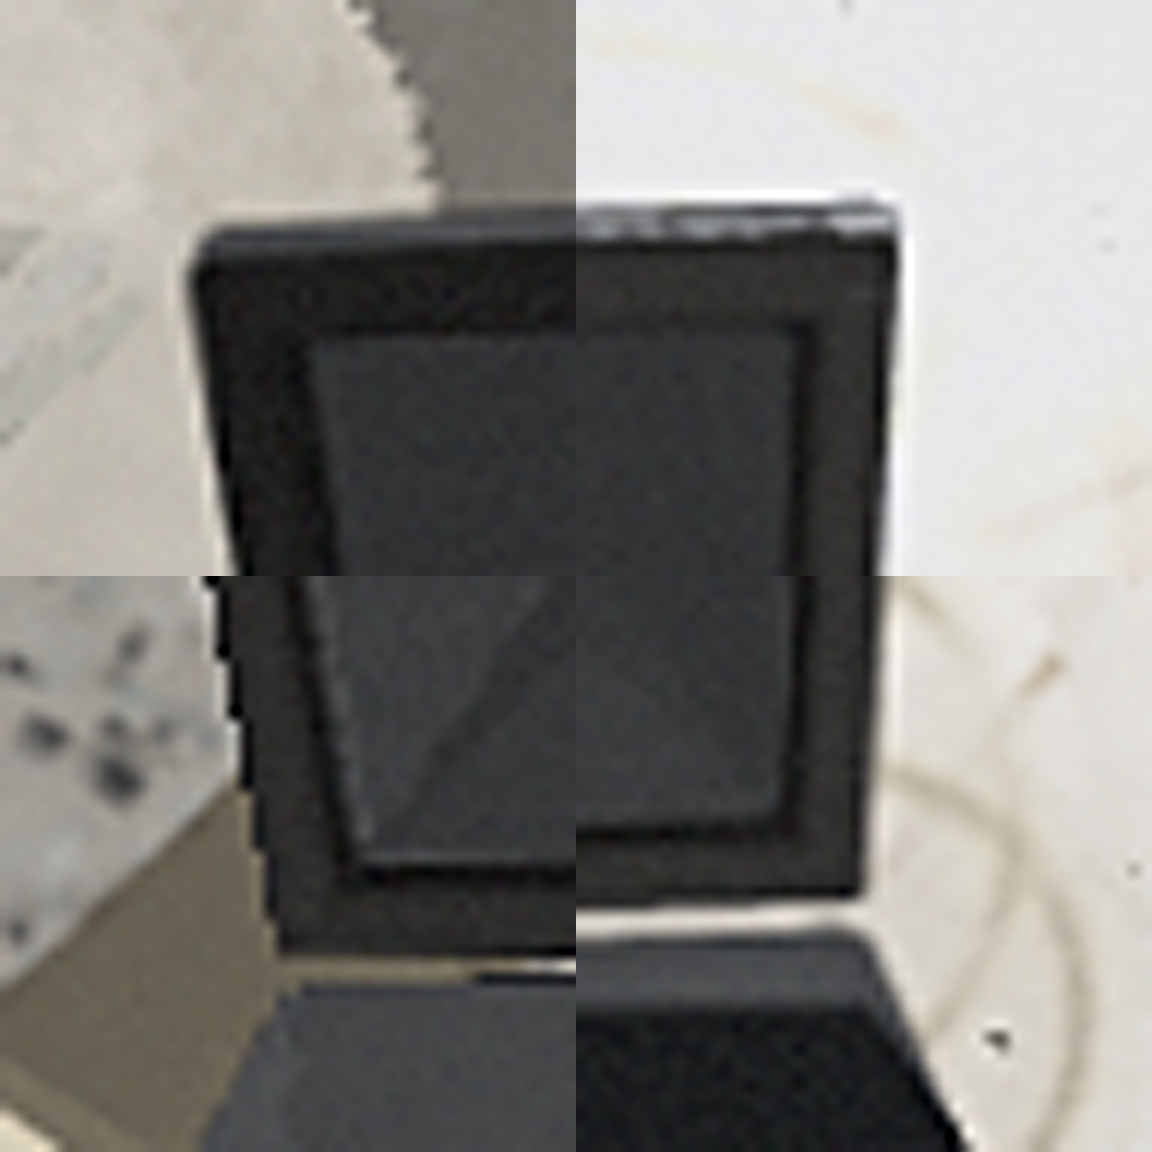

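```bash
python3 - <<'E'
from h import *
np.set_printoptions(precision=1,suppress=True)
C=np.array([(85,132),(400,122),(105,282),(393,278)])-24
Z=np.array([(200,255),(321,232),(280,379),(286,319)])/12-0.5
m=np.array([(-73,-132.5),(-73,132.5),(73,-132.5),(73,132.5)])
W=onz("w5",C+Z,90)[:,:2]; print(W, np.linalg.norm(W[0]-W[1]),np.linalg.norm(W[0]-W[2]),np.linalg.norm(W[2]-W[3]),np.linalg.norm(W[1]-W[3]))
r=least_squares(lambda v:(place(v,m)-W).ravel(),[390,312,0.63]); v=r.x;print(v[:2],np.degrees(v[2]),r.fun)
for q in [(6,34),(6,80),(6,-34),(6,-80)]: print(q,place(v,np.array([q])))
go(*place(v,np.array([(6,34.)]))[0],200,np.degrees(v[2])+90)
go(*place(v,np.array([(6,34.)]))[0],38.5,np.degrees(v[2])+90)
E
```

```text
[[413.7 167.7]
 [257.7 374.7]
 [527.3 252.3]
 [370.3 459.8]] 259.2192188266122 141.64443701178095 260.2043852065758 141.15718326047497
[392.3 313.7] 37.021049126032416 [ 0.  -3.8 -3.5  0.8  3.  -0.5  0.5  3.6]
(6, 34) [[376.6 344.4]]
(6, 80) [[348.9 381.1]]
(6, -34) [[417.5 290.1]]
(6, -80) [[445.2 253.4]]
t=6.2 pos [380.  332.7 199.8] yaw 124.9 q7 1.03 travel [ 1.2 -0.  -0.4] turn opts (neg q?) [-0.037, 3.105] grip 0.167
t=6.2 pos [380.  332.7 199.8] yaw 124.9 q7 1.03 travel [ 1.2 16.1 -0.4] turn opts (neg q?) [-0.037, 3.105] grip 0.167
```

```bash
python3 -m jog '{"travel":[[0.6,2,-0.2],[1.2,5,-0.4],[1.2,8,-0.4],[1.2,11,-0.4],[1.2,13.5,-0.4],[1.2,15.3,-0.4],[1.2,15.9,-0.4],[1.2,16,-0.4],[1.2,16,-0.4]],"turn":[-0.037,-0.037,-0.037,-0.037,-0.037,-0.037,-0.037,-0.037,-0.037]}'
python3 - <<'E'
from h import *
go(376.6,344.4,38.5,127)
snap("wrist","w6")
E
```

```text
time_s: 6.97
position: [377.1, 345.3, 41.0]
ee_rot: [[-0.602, 0.0, -0.798], [0.798, 0.0, -0.602], [-0.0, -1.0, -0.0]]
ft_force: [0.6, 0.9, 0.1]
gripper_width: 0.166
t=7.0 pos [377.1 345.3  41. ] yaw 127.0 q7 0.84 travel [-0.05  0.25  0.09] turn opts (neg q?) [0.001, -3.141] grip 0.166
```

View pics/w6.png

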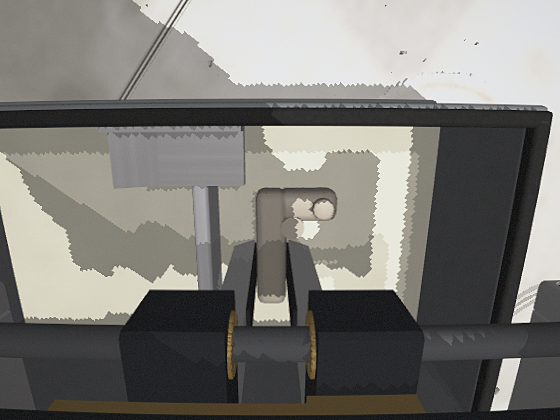

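```bash
python3 -m jog '{"travel":[[0,0.2,0],[0,0.3,0],[0,0.3,0]],"turn":[0,0,0]}'|tail -2; python3 -m jog '{"travel":[[0,0,0],[0,0,0],[0,0,0],[0,0,0]],"turn":[0,0,0,0]}' 2.8
python3 -m jog '{"travel":[[0,-1,0],[0,-4,0],[0,-8,0],[0,-12,0],[0,-16,0],[0,-19.5,0],[0,-20,0],[0,-20,0]],"turn":[0,0,0,0,0,0,0,0]}'
python3 - <<'E'
from h import *
snap("wrist","w7"); 
l=[459.4,-222.2,np.radians(-129.7)]; g=place(l,np.array([(6,0.)]))[0]; print(g)
go(*g,200,-39.7)
E
```

```text
ft_force: [1.6, -1.0, 2.6]
gripper_width: 0.167
time_s: 7.6
position: [376.7, 345.7, 37.3]
ee_rot: [[-0.603, -0.0, -0.798], [0.798, 0.0, -0.603], [0.0, -1.0, -0.0]]
ft_force: [0.2, 1.4, 0.7]
gripper_width: 0.296
time_s: 8.27
position: [377.2, 346.2, 239.7]
ee_rot: [[-0.603, 0.003, -0.798], [0.798, 0.001, -0.603], [-0.001, -1.0, -0.004]]
ft_force: [0.4, 0.0, -0.5]
gripper_width: 0.298
[ 455.56739309 -226.81639733]
t=8.3 pos [376.9 345.5 237.9] yaw 127.1 q7 1.08 travel [-50.41   3.79  28.22] turn opts (neg q?) [2.911, -0.231] grip 0.297
```

View pics/w7.png

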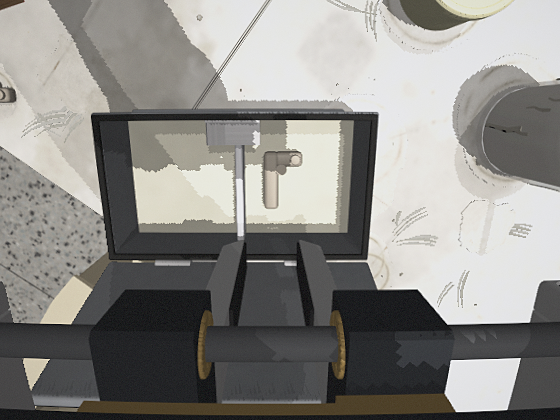

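```bash
python3 -m jog '{"travel":[[-3,0,1.7],[-6,0,3.4],[-9,0,5],[-12,0,6.7],[-15,0,8.4],[-18,0,10],[-21,0,11.7],[-24,0,13.4],[-27,0,15],[-30,0,16.8]],"turn":[0.12,0.24,0.36,0.48,0.6,0.72,0.84,0.96,1.08,1.2]}' 4 |tail -1
python3 - <<'E'
from h import *
go(455.6,-226.8,200,-39.7)
E
```

```text
gripper_width: 0.429
t=9.2 pos [422.7   3.3 236.2] yaw 58.0 q7 0.88 travel [-17.76   3.61 -14.99] turn opts (neg q?) [1.705, -1.437] grip 0.429
```

```bash
python3 -m jog '{"travel":[[-1.5,0.4,-1.2],[-3,0.8,-2.5],[-4.5,1.2,-3.8],[-6,1.6,-5],[-7.5,2,-6.3],[-9,2.4,-7.6],[-11,2.8,-9.3],[-13,3.2,-11],[-15,3.6,-12.7],[-17,3.6,-14.4]],"turn":[0.12,0.24,0.36,0.48,0.6,0.72,0.84,0.96,1.08,1.2]}' 4 |tail -1
python3 -m jog '{"travel":[[0,0,0],[0,0,0],[0,0,0],[0,0,0],[0,0,0],[0,0,0]],"turn":[0.12,0.24,0.36,0.48,0.48,0.48]}' 4 |tail -1
python3 - <<'E'
from h import *
go(455.6,-226.8,200,-39.7)
snap("wrist","w8"); go(455.6,-226.8,200,-39.7)
E
```

```text
gripper_width: 0.427
gripper_width: 0.424
t=10.5 pos [ 456.3 -214.9  200.2] yaw -37.7 q7 -0.40 travel [ 0.67  0.01 -0.99] turn opts (neg q?) [0.035, -3.106] grip 0.424
t=10.5 pos [ 456.4 -214.9  200.4] yaw -37.6 q7 -0.40 travel [ 0.66  0.04 -0.99] turn opts (neg q?) [0.036, -3.106] grip 0.424
```

View pics/w8.png

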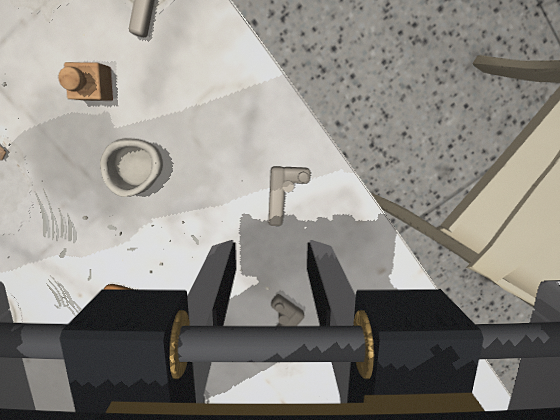

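```bash
python3 - <<'E'
from h import *
im=zoom("w8",287,195,h=45,f=8)
draw("w8",[459.4,-222.2,np.radians(-129.7)],"L",im,242,150,8)
cv2.imwrite("pics/z8.png",im)
E
```

```text
(no output)
```

View pics/z8.png

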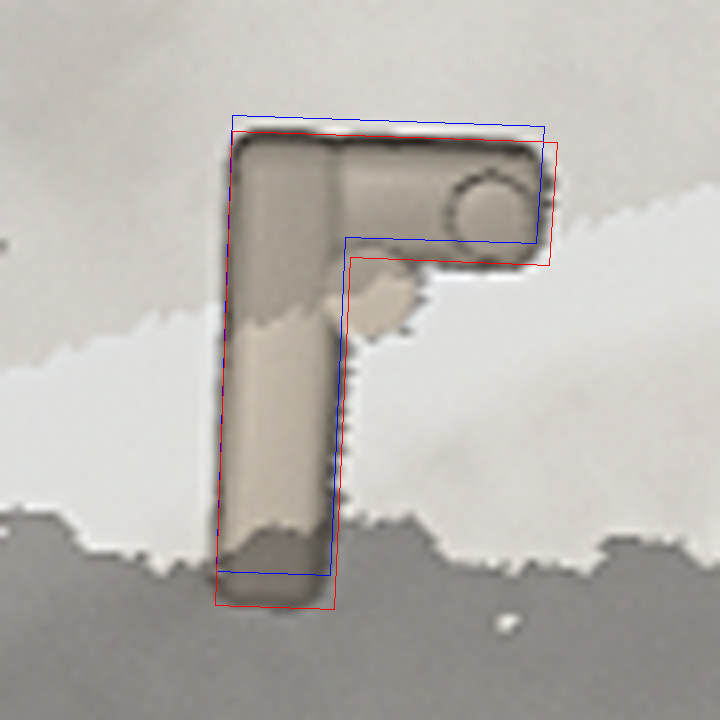

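```bash
python3 -m jog '{"travel":[[0.3,3,-0.5],[0.6,6.5,-1],[0.6,10,-1],[0.6,13.5,-1],[0.6,16.5,-1],[0.6,18,-1],[0.6,18.3,-1],[0.6,18.3,-1]],"turn":[0.036,0.036,0.036,0.036,0.036,0.036,0.036,0.036]}' 4 | tail -5
python3 - <<'E'
from h import *
go(455.6,-226.8,17,-39.7)
E
```

```text
time_s: 11.2
position: [454.9, -226.4, 17.4]
ee_rot: [[0.768, -0.002, 0.641], [-0.641, 0.001, 0.768], [-0.002, -1.0, -0.0]]
ft_force: [-0.1, 0.5, 0.5]
gripper_width: 0.426
t=11.2 pos [ 454.9 -226.4   17.4] yaw -39.8 q7 -0.56 travel [0.08 0.04 0.01] turn opts (neg q?) [-0.002, 3.139] grip 0.426
```

```bash
python3 -m jog '{"travel":[[0,0,0],[0,0,0],[0,0,0],[0,0,0],[0,0,0],[0,0,0],[0,0,0]],"turn":[0,0,0,0,0,0,0]}' 0 | tail -2
python3 -m jog '{"travel":[[0,-1,0],[0,-4,0],[0,-8,0],[0,-12,0],[0,-16,0],[0,-18.5,0],[0,-18.5,0]],"turn":[0,0,0,0,0,0,0]}' 0 | tail -1
python3 - <<'E'
from h import *
go(348.9,381.1,200,127)
E
```

```text
ft_force: [-2.8, 0.7, 10.4]
gripper_width: 0.166
gripper_width: 0.167
t=12.4 pos [ 457.5 -227.6  209.3] yaw -40.0 q7 -0.41 travel [-47.43   0.6   39.67] turn opts (neg q?) [-2.914, 0.227] grip 0.167
```

```bash
python3 -m jog '{"travel":[[-2,0,1.6],[-4,0,3.3],[-6,0,5],[-8,0,6.6],[-10,0,8.3],[-12,0,10],[-14,0,11.7],[-16,0,13.3],[-18,0,15],[-20,0,16.7]],"turn":[-0.12,-0.24,-0.36,-0.48,-0.6,-0.72,-0.84,-0.96,-1.08,-1.2]}' |tail -1
python3 - <<'E'
from h import *
go(348.9,381.1,200,127)
E
```

```text
gripper_width: 0.164
t=13.2 pos [408.9  30.7 203.7] yaw 29.1 q7 0.29 travel [11.8   0.34 33.53] turn opts (neg q?) [-1.708, 1.433] grip 0.164
```

```bash
python3 -m jog '{"travel":[[0.9,0,2.4],[1.8,0,4.8],[2.7,0,7.2],[3.6,0,9.6],[4.5,0,12],[5.4,0,14.5],[6.3,0,17.2],[7.2,0,20],[8.1,0,22.8],[9,0,25.6]],"turn":[-0.12,-0.24,-0.36,-0.48,-0.6,-0.72,-0.84,-0.96,-1.08,-1.2]}' |tail -1
python3 - <<'E'
from h import *
go(348.9,381.1,200,127)
E
```

```text
gripper_width: 0.165
t=14.0 pos [364.8 298.4 203.7] yaw 97.8 q7 0.65 travel [8.41 0.36 0.44] turn opts (neg q?) [-0.509, 2.633] grip 0.165
```

```bash
python3 -m jog '{"travel":[[1.5,0,0],[3,0,0],[5,0,0.2],[7,0,0.4],[8.2,0.3,0.4],[8.2,0.3,0.4],[8.2,0.3,0.4]],"turn":[-0.12,-0.24,-0.36,-0.45,-0.45,-0.45,-0.45]}' |tail -1
python3 - <<'E'
from h import *
snap("wrist","w9");go(348.9,381.1,200,127)
E
```

```text
gripper_width: 0.168
t=14.7 pos [350.5 377.6 200.4] yaw 123.3 q7 0.85 travel [ 0.38  0.04 -0.06] turn opts (neg q?) [-0.065, 3.077] grip 0.168
```

View pics/w9.png

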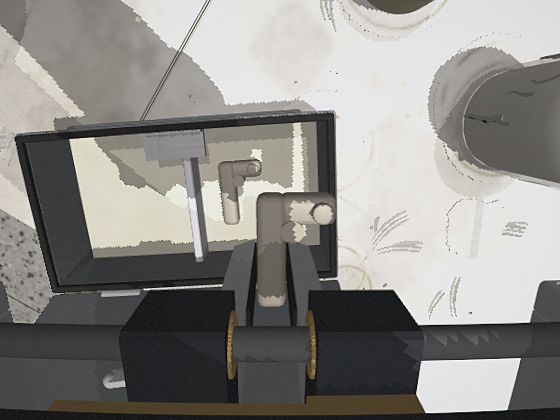

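```bash
python3 -m jog '{"travel":[[0.4,1,-0.1],[0.4,4,-0.1],[0.4,8,-0.1],[0.4,11,-0.1],[0.4,13.5,-0.1],[0.4,15.3,-0.1],[0.4,16,-0.1],[0.4,16.2,-0.1],[0.4,16.3,-0.1],[0.4,16.3,-0.1]],"turn":[-0.065,-0.065,-0.065,-0.065,-0.065,-0.065,-0.065,-0.065,-0.065,-0.065]}' |tail -2
python3 - <<'E'
from h import *
go(348.9,381.1,38,127)
E
python3 -m jog '{"travel":[[0,0,0],[0,0,0],[0,0,0],[0,0,0]],"turn":[0,0,0,0]}' 2.8 | tail -2
python3 -m jog '{"travel":[[0,-1,0],[0,-4,0],[0,-8,0],[0,-12,0],[0,-16,0],[0,-19.5,0],[0,-20,0],[0,-20,0]],"turn":[0,0,0,0,0,0,0,0]}' |tail -1
python3 - <<'E'
from h import *
snap("wrist","w10");
l=[366.4,-356.4,np.radians(-164.3)]; g=place(l,np.array([(6,0.)]))[0]; print(g)
go(*g,200,-74.3)
E
```

```text
ft_force: [0.7, -0.5, 0.2]
gripper_width: 0.166
t=15.5 pos [349.8 381.2  38.3] yaw 127.0 q7 0.70 travel [0.05 0.03 0.08] turn opts (neg q?) [-0.001, 3.141] grip 0.166
ft_force: [-0.2, 0.3, -0.6]
gripper_width: 0.297
gripper_width: 0.3
[ 360.62384952 -358.02360268]
t=16.6 pos [349.4 381.9 237.9] yaw 127.0 q7 0.94 travel [-59.76   3.77  43.64] turn opts (neg q?) [-2.77, 0.372] grip 0.296
```

View pics/w10.png

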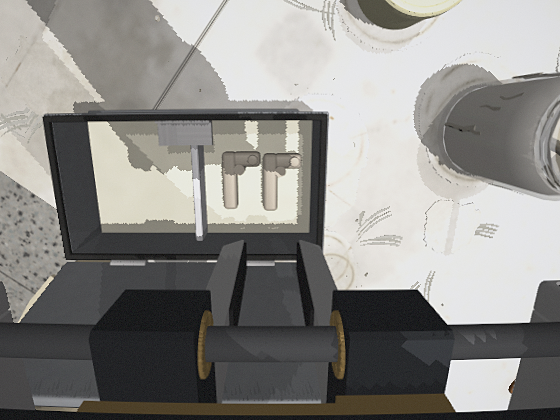

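```bash
python3 -m jog '{"travel":[[-2,0,1.5],[-4,0,3],[-6,0,4.4],[-9,0,6.6],[-12,0,8.8],[-15,0,11],[-18,0,13.1],[-21,0,15.3],[-24,0,17.5],[-27,0,19.7]],"turn":[0.12,0.24,0.36,0.48,0.6,0.72,0.84,0.96,1.08,1.2]}' 4 |tail -1
python3 - <<'E'
from h import *
go(360.6,-358,200,-74.3)
E
```

```text
gripper_width: 0.427
t=17.4 pos [353.3  45.7 236.6] yaw 57.9 q7 0.95 travel [-33.8    3.68 -22.08] turn opts (neg q?) [2.307, -0.834] grip 0.427
```

```bash
python3 -m jog '{"travel":[[-1.7,0,-1.1],[-3.4,0,-2.2],[-5.1,0,-3.3],[-6.8,0,-4.4],[-8.5,0,-5.5],[-10,0,-6.6],[-12,0,-7.8],[-14,0,-9],[-16,0,-10.4],[-18,0,-11.8]],"turn":[0.12,0.24,0.36,0.48,0.6,0.72,0.84,0.96,1.08,1.2]}' 4 |tail -1
python3 - <<'E'
from h import *
snap("top","top11")
go(360.6,-358,200,-74.3)
E
```

```text
gripper_width: 0.426
t=18.3 pos [ 359.1 -172.2  235.9] yaw -11.6 q7 0.18 travel [  3.89   3.57 -18.17] turn opts (neg q?) [1.094, -2.047] grip 0.425
```

View pics/top11.png

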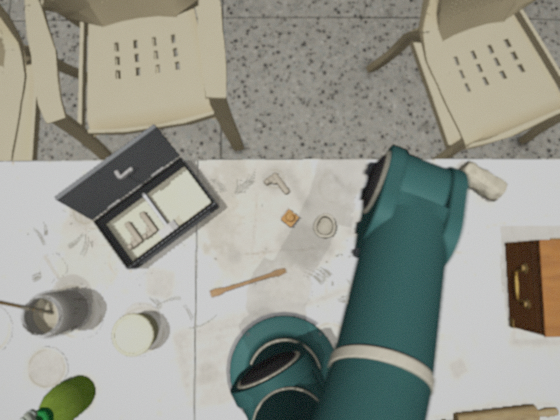

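```bash
python3 -m jog '{"travel":[[0.4,0,-1.8],[0.8,0,-3.6],[1.2,0,-5.4],[1.6,0.4,-7.2],[2,0.8,-9],[2.4,1.2,-11],[2.8,1.8,-13],[3.2,2.4,-15],[3.6,3,-17],[3.9,3.6,-18]],"turn":[0.12,0.24,0.36,0.48,0.6,0.72,0.84,0.96,1.05,1.09]}' 4 |tail -1
python3 -m jog '{"travel":[[0,0,0],[0,0,0]],"turn":[0,0]}' 4 |tail -1
python3 - <<'E'
from h import *
snap("wrist","w12"); go(360.6,-358,200,-74.3)
im=zoom("w12",275,195,h=45,f=8)
draw("w12",[366.4,-356.4,np.radians(-164.3)],"R",im,230,150,8)
cv2.imwrite("pics/z12.png",im)
E
```

```text
gripper_width: 0.425
gripper_width: 0.424
t=19.3 pos [ 365.6 -350.3  200.5] yaw -72.8 q7 -0.71 travel [ 0.59  0.05 -0.71] turn opts (neg q?) [0.027, -3.115] grip 0.425
```

View pics/w12.png

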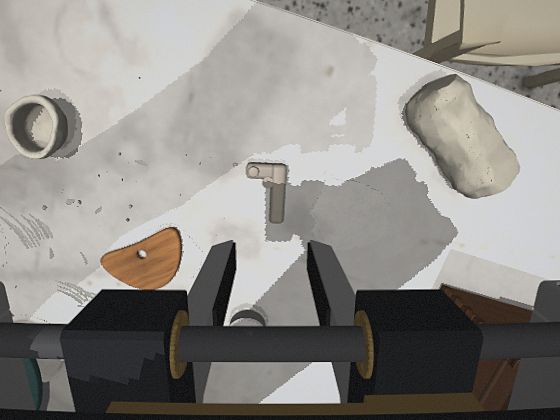

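View pics/z12.png

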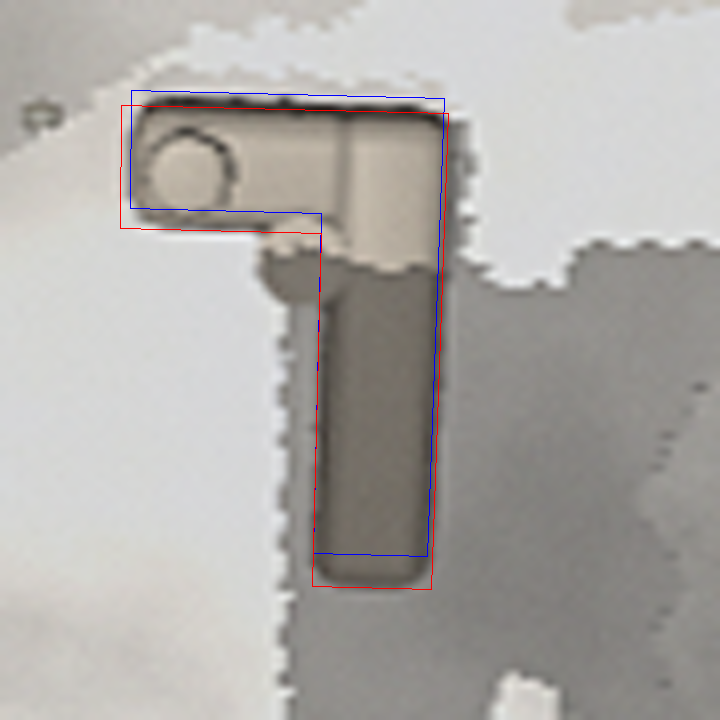

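```bash
python3 -m jog '{"travel":[[0.3,3,-0.4],[0.6,6.5,-0.7],[0.6,10,-0.7],[0.6,13.5,-0.7],[0.6,16.5,-0.7],[0.6,18,-0.7],[0.6,18.3,-0.7],[0.6,18.3,-0.7]],"turn":[0.027,0.027,0.027,0.027,0.027,0.027,0.027,0.027]}' 4 | tail -5
python3 -m jog '{"travel":[[0,0,0],[0,0,0],[0,0,0],[0,0,0],[0,0,0],[0,0,0],[0,0,0]],"turn":[0,0,0,0,0,0,0]}' 0 | tail -2
python3 -m jog '{"travel":[[0,-1,0],[0,-4,0],[0,-8,0],[0,-12,0],[0,-16,0],[0,-18.5,0],[0,-18.5,0]],"turn":[0,0,0,0,0,0,0]}' 0 | tail -1
python3 - <<'E'
from h import *
snap("wrist","w13"); go(417.5,290.1,200,127)
E
```

```text
time_s: 19.98
position: [360.9, -358.1, 18.1]
ee_rot: [[0.27, -0.001, 0.963], [-0.963, 0.001, 0.27], [-0.002, -1.0, -0.0]]
ft_force: [0.3, 0.2, 1.5]
gripper_width: 0.427
ft_force: [-1.9, 1.6, 11.2]
gripper_width: 0.166
gripper_width: 0.167
t=21.2 pos [ 361.7 -360.   206.6] yaw -74.5 q7 -0.72 travel [-61.16   0.4   22.76] turn opts (neg q?) [2.767, -0.375] grip 0.163
```

View pics/w13.png

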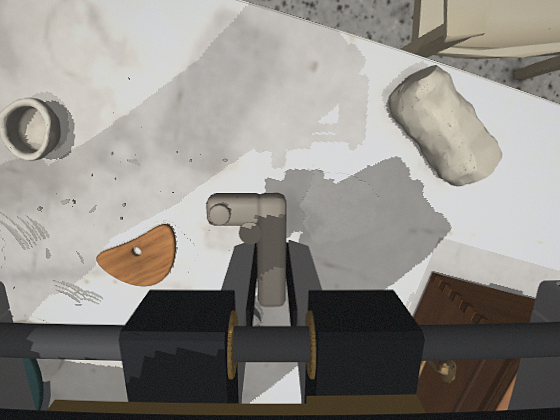

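```bash
python3 -m jog '{"travel":[[-2,0,0.7],[-4,0,1.4],[-6,0,2.2],[-8,0,3],[-10,0,3.7],[-12,0,4.4],[-14,0,5.2],[-16,0,6],[-18,0,6.7],[-20,0,7.4]],"turn":[-0.12,-0.24,-0.36,-0.48,-0.6,-0.72,-0.84,-0.96,-1.08,-1.2]}' |tail -1
python3 - <<'E'
from h import *
go(417.5,290.1,200,127)
E
```

```text
gripper_width: 0.168
t=22.0 pos [ 378.1 -145.4  202.8] yaw -5.4 q7 0.13 travel [-0.16  0.3  43.73] turn opts (neg q?) [-2.31, 0.831] grip 0.168
```

```bash
python3 -m jog '{"travel":[[0,0,2.5],[0,0,5],[0,0,7.5],[0,0,10],[0,0,12.5],[0,0,15],[0,0,17.5],[0,0,20],[0,0,22.5],[0,0,25]],"turn":[-0.12,-0.24,-0.36,-0.48,-0.6,-0.72,-0.84,-0.96,-1.08,-1.2]}' |tail -1
python3 - <<'E'
from h import *
go(417.5,290.1,200,127)
E
```

```text
gripper_width: 0.165
t=22.9 pos [403.1 103.  203. ] yaw 63.4 q7 0.61 travel [17.37  0.29  7.1 ] turn opts (neg q?) [-1.111, 2.031] grip 0.165
```

```bash
python3 -m jog '{"travel":[[1.7,0,0.7],[3.4,0,1.4],[5.1,0,2.1],[6.8,0,2.8],[8.5,0,3.5],[10.4,0,4.2],[12.4,0,5],[14.4,0,5.8],[16.4,0,6.6],[17.1,0.2,6.9]],"turn":[-0.12,-0.24,-0.36,-0.48,-0.6,-0.72,-0.84,-0.96,-1.06,-1.09]}' |tail -1
python3 -m jog '{"travel":[[0,0,0],[0,0,0]],"turn":[0,0]}'|tail -1
python3 - <<'E'
from h import *
snap("wrist","w14");go(417.5,290.1,200,127)
E
```

```text
gripper_width: 0.165
gripper_width: 0.165
t=23.9 pos [419.5 284.8 200.9] yaw 125.3 q7 1.08 travel [ 0.55  0.09 -0.15] turn opts (neg q?) [-0.029, 3.113] grip 0.167
```

View pics/w14.png

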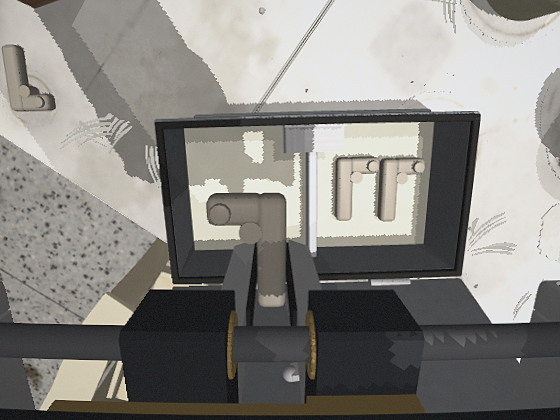

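```bash
python3 - <<'E'
from h import *
W=onz("w14",[(292,365),(300,378),(285,385)],187)[:,:2]
a=np.radians(37.02);R=np.array([[np.cos(a),np.sin(a)],[-np.sin(a),np.cos(a)]])
print((W-[392.3,313.7])@R.T)
E
```

```text
[[ 80.39680097 -28.55605911]
 [ 90.5814132  -23.53822833]
 [ 95.78670387 -33.21597232]]
```

```bash
python3 -m jog '{"travel":[[0.5,1,-0.2],[0.5,4,-0.2],[0.5,8,-0.2],[0.5,11,-0.2],[0.5,13.5,-0.2],[0.5,15.3,-0.2],[0.5,16,-0.2],[0.5,16.2,-0.2],[0.5,16.3,-0.2],[0.5,16.3,-0.2]],"turn":[-0.029,-0.029,-0.029,-0.029,-0.029,-0.029,-0.029,-0.029,-0.029,-0.029]}' |tail -2
python3 - <<'E'
from h import *
go(417.5,290.1,38,127)
E
python3 -m jog '{"travel":[[0,0,0],[0,0,0],[0,0,0],[0,0,0]],"turn":[0,0,0,0]}' 2.8 | tail -2
python3 -m jog '{"travel":[[0,-1,0],[0,-4,0],[0,-8,0],[0,-12,0],[0,-16,0],[0,-19.5,0],[0,-20,0],[0,-20,0]],"turn":[0,0,0,0,0,0,0,0]}' |tail -1
python3 - <<'E'
from h import *
snap("wrist","w15");
l=[474.3,5.1,np.radians(-145.7)]; g=place(l,np.array([(6,0.)]))[0]; print(g)
go(*g,200,-55.7)
E
```

```text
ft_force: [0.9, 0.1, -0.3]
gripper_width: 0.169
t=24.8 pos [418.3 290.5  38.6] yaw 127.1 q7 0.89 travel [0.02 0.06 0.09] turn opts (neg q?) [0.002, -3.139] grip 0.169
ft_force: [0.1, 0.4, 0.1]
gripper_width: 0.295
gripper_width: 0.301
[469.34341023   1.71884371]
t=25.8 pos [418.6 290.8 238.9] yaw 127.1 q7 1.16 travel [-26.11   3.91  13.4 ] turn opts (neg q?) [-3.092, 0.049] grip 0.300
```

View pics/w15.png

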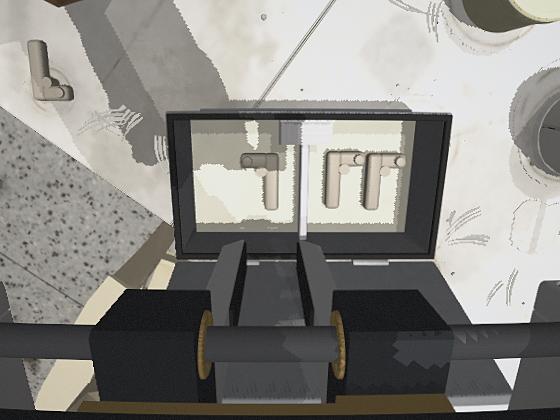

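```bash
python3 -m jog '{"travel":[[-3,0,1.5],[-6,0,3.1],[-9,0,4.6],[-12,0,6.2],[-15,0,7.7],[-18,0.6,9.2],[-21,1.5,10.8],[-24,2.6,12.3],[-26.1,3.8,13.4],[-26.1,3.8,13.4]],"turn":[0.049,0.049,0.049,0.049,0.049,0.049,0.049,0.049,0.049,0.049]}' 4 |tail -1
python3 -m jog '{"travel":[[0,0,0],[0,0,0]],"turn":[0,0]}'|tail -1
python3 - <<'E'
from h import *
snap("wrist","w16"); go(469.3,1.7,200,124.3)
P=proj("w16",[[474.3,5.1,16]])[0]; print(P); x,y=map(int,P)
im=zoom("w16",x,y,h=45,f=8)
draw("w16",[474.3,5.1,np.radians(-145.7)],"R",im,x-45,y-45,8)
cv2.imwrite("pics/z16.png",im)
E
```

```text
gripper_width: 0.425
gripper_width: 0.425
t=26.9 pos [468.8   3.2 200.1] yaw 124.4 q7 1.75 travel [-0.15  0.01  0.04] turn opts (neg q?) [0.002, -3.139] grip 0.423
[270.24440201 196.93020351]
```

View pics/z16.png

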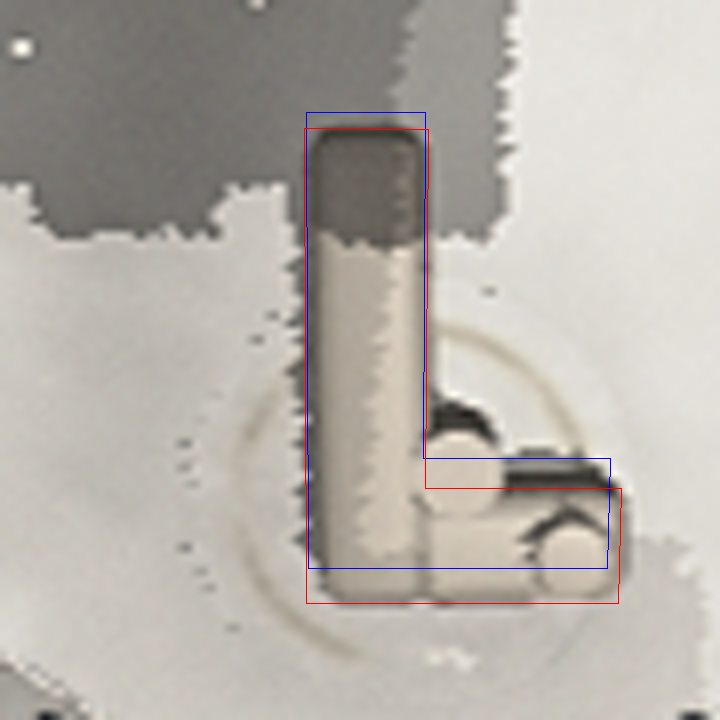

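View pics/w16.png

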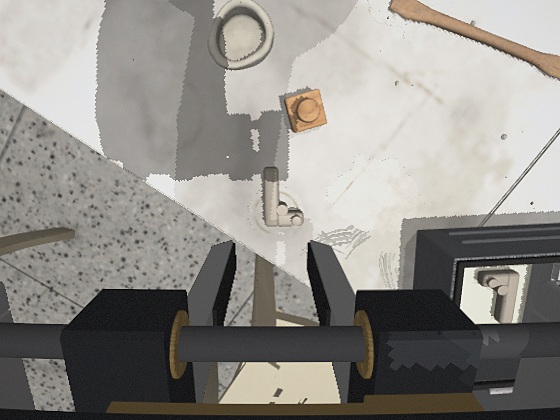

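```bash
python3 -m jog '{"travel":[[-0.1,3,0],[-0.1,6.5,0],[-0.1,10,0],[-0.1,13.5,0],[-0.1,16.5,0],[-0.1,18,0],[-0.1,18.3,0],[-0.1,18.3,0]],"turn":[0,0,0,0,0,0,0,0]}' 4 | tail -5
python3 -m jog '{"travel":[[0,0,0],[0,0,0],[0,0,0],[0,0,0],[0,0,0],[0,0,0],[0,0,0]],"turn":[0,0,0,0,0,0,0]}' 0 | tail -2
python3 -m jog '{"travel":[[0,-1,0],[0,-4,0],[0,-8,0],[0,-12,0],[0,-16,0],[0,-18.5,0],[0,-18.5,0]],"turn":[0,0,0,0,0,0,0]}' 0 | tail -1
python3 - <<'E'
from h import *
g=place([392.3,313.7,np.radians(37.02)],np.array([(2,-90.)]))[0]; print(g)
snap("wrist","w17"); go(*g,200,127)
E
```

```text
time_s: 27.52
position: [469.4, 2.4, 17.1]
ee_rot: [[-0.566, -0.001, -0.825], [0.825, 0.001, -0.566], [0.001, -1.0, 0.0]]
ft_force: [-0.3, 0.1, -0.4]
gripper_width: 0.426
ft_force: [-2.6, -1.2, 12.1]
gripper_width: 0.168
gripper_width: 0.166
[448.08528943 243.04590258]
t=28.7 pos [470.7   0.9 204.8] yaw 124.3 q7 1.76 travel [ 21.28   0.42 -11.77] turn opts (neg q?) [-0.047, 3.094] grip 0.165
```

View pics/w17.png

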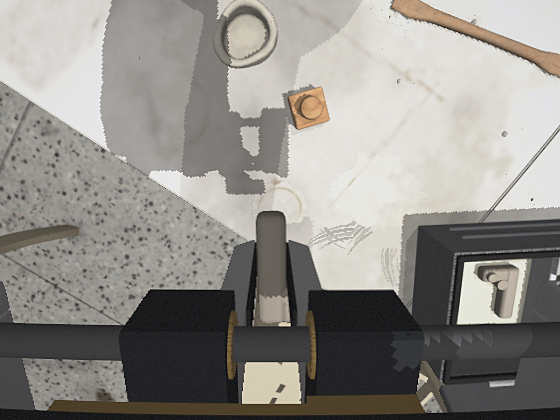

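```bash
python3 -m jog '{"travel":[[2,0,-1.2],[5,0,-2.8],[8,0,-4.4],[11,0,-6.1],[14,0,-7.8],[17,0,-9.5],[19.5,0.2,-10.8],[21.3,0.4,-11.8],[21.3,0.4,-11.8],[21.3,0.4,-11.8]],"turn":[-0.047,-0.047,-0.047,-0.047,-0.047,-0.047,-0.047,-0.047,-0.047,-0.047]}' |tail -1
python3 - <<'E'
from h import *
snap("wrist","w18");go(448.1,243,200,127)
E
```

```text
gripper_width: 0.166
t=29.6 pos [446.5 243.5 197.6] yaw 127.1 q7 1.26 travel [-0.13 -0.24 -0.1 ] turn opts (neg q?) [0.001, -3.14] grip 0.163
```

View pics/w18.png

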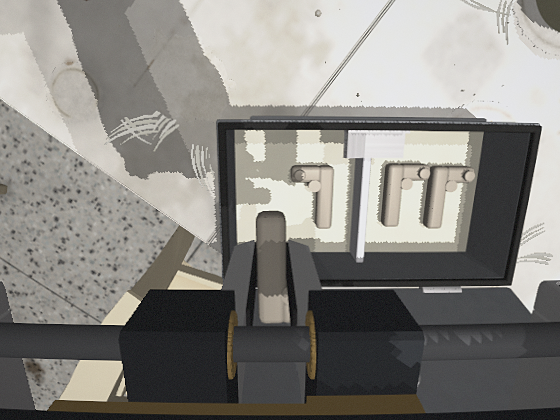

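```bash
python3 -m jog '{"travel":[[-0.1,1,-0.1],[-0.1,4,-0.1],[-0.1,8,-0.1],[-0.1,11,-0.1],[-0.1,13.5,-0.1],[-0.1,15.2,-0.1],[-0.1,15.7,-0.1],[-0.1,15.9,-0.1],[-0.1,15.9,-0.1],[-0.1,15.9,-0.1]],"turn":[0,0,0,0,0,0,0,0,0,0]}' |tail -2
python3 - <<'E'
from h import *
go(448.1,243,38,127)
E
python3 -m jog '{"travel":[[0,0,0],[0,0,0],[0,0,0],[0,0,0]],"turn":[0,0,0,0]}' 2.8 | tail -2
python3 -m jog '{"travel":[[0,-1,0],[0,-4,0],[0,-8,0],[0,-12,0],[0,-16,0],[0,-20,0],[0,-24,0],[0,-26,0],[0,-26,0],[0,-26,0]],"turn":[0,0,0,0,0,0,0,0,0,0]}' |tail -1
python3 - <<'E'
from h import *
snap("wrist","w19");snap("top","top19"); snap("scene","sc19"); go(448.1,243,300,127)
E
```

```text
ft_force: [-0.7, -0.3, -0.1]
gripper_width: 0.164
t=30.4 pos [449.  243.4  40.1] yaw 127.0 q7 1.06 travel [0.02 0.21 0.1 ] turn opts (neg q?) [-0.0, 3.142] grip 0.164
ft_force: [0.5, 0.7, -0.5]
gripper_width: 0.295
gripper_width: 0.297
t=31.8 pos [448.  243.2 298.6] yaw 127.0 q7 1.37 travel [-0.02 -0.14  0.  ] turn opts (neg q?) [0.001, -3.141] grip 0.297
```

View pics/w19.png

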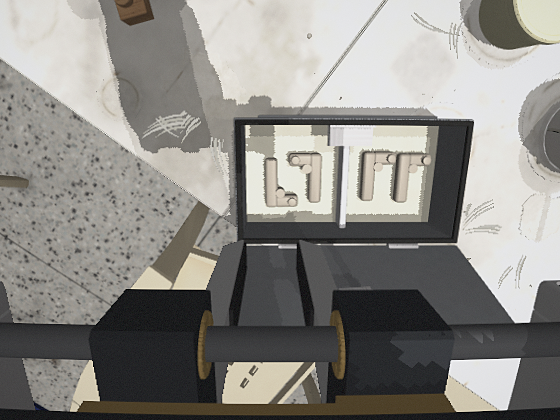

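View pics/top19.png

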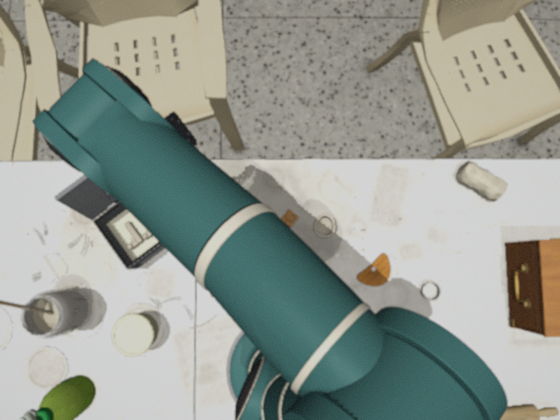

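View pics/sc19.png

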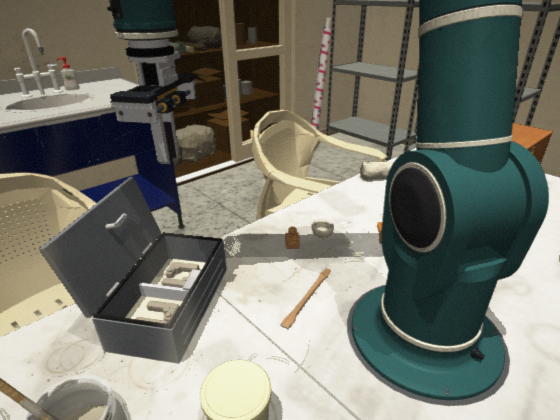

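```bash
python3 - <<'E'
from h import *
B=[392.3,313.7,np.radians(37.02)]
def lid(s,y,n,th): # s along from hinge, n above inner face (outer side +)
    x=73-s*np.cos(th)+n*np.sin(th); z=85+s*np.sin(th)+n*np.cos(th)
    w=place(B,np.array([(x,y)]))[0]; return [*w,z]
def box(x,y,z): return [*place(B,np.array([(x,y)],float))[0],z]
out=[]
for fn,(x0,y0,x1,y1) in (("sc19",(40,165,240,365)),("top0",(40,110,240,280))):
    im=cv2.imread(f"pics/{fn}.png")[y0:y1,x0:x1]; f=3
    im=cv2.resize(im,None,fx=f,fy=f,interpolation=cv2.INTER_CUBIC)
    for th,c in ((1.7,(0,0,255)),(1.8,(0,255,0)),(1.9,(255,0,0))):
        for n in (0,12):
            P=proj(fn,[lid(0,-132.5,n,th),lid(146,-132.5,n,th),lid(146,132.5,n,th),lid(0,132.5,n,th)])
            cv2.polylines(im,[np.int32((P-[x0,y0]+.5)*f)],True,c,1)
    P=proj(fn,[box(a,b,85) for a,b in ((73,132.5),(73,-132.5),(-73,-132.5),(-73,132.5))]); cv2.polylines(im,[np.int32((P-[x0,y0]+.5)*f)],True,(0,255,255),1)
    cv2.imwrite(f"pics/l_{fn}.png",im)
E
```

```text
(no output)
```

View pics/l_sc19.png

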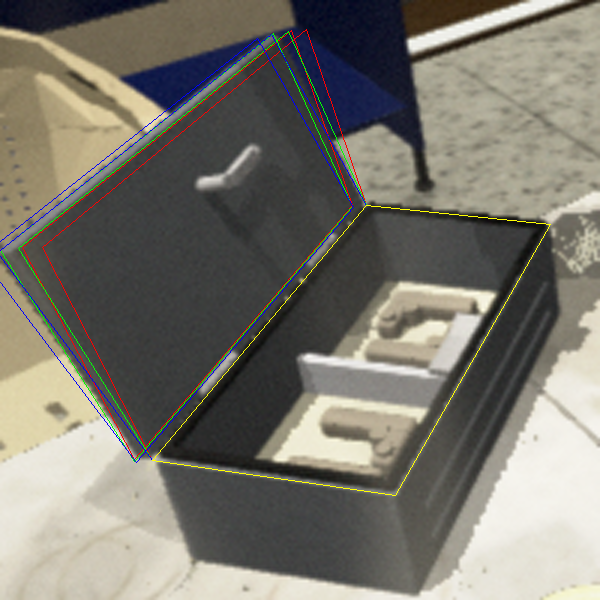

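View pics/l_top0.png

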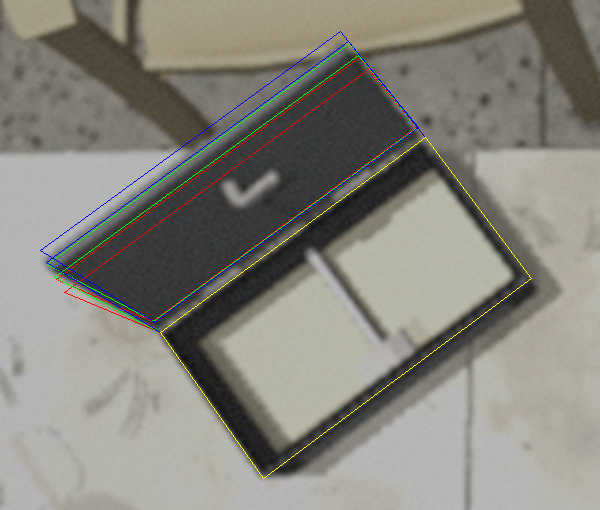

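```bash
python3 - <<'E'
from h import *
B=[392.3,313.7,np.radians(37.02)]
g=place(B,np.array([(154,0.)]))[0]; print(g); go(*g,300,127.02)
E
```

```text
[515.2575098  406.42243948]
t=31.8 pos [448.  243.2 298.6] yaw 127.0 q7 1.37 travel [  8.98  -0.16 -15.2 ] turn opts (neg q?) [0.0, -3.141] grip 0.297
```

```bash
python3 -m jog '{"travel":[[2,0,-3.5],[4,0,-7],[6.5,0,-10.5],[9,0,-14],[9,0,-15.2],[9,0,-15.2],[9,0,-15.2]],"turn":[0,0,0,0,0,0,0]}' 9.4
python3 - <<'E'
from h import *
snap("wrist","w20"); snap("scene","sc20"); go(515.3,406.4,199,127.02)
E
```

```text
time_s: 32.35
position: [514.7, 408.0, 297.4]
ee_rot: [[-0.604, -0.003, -0.797], [0.797, -0.0, -0.604], [0.002, -1.0, 0.003]]
ft_force: [-0.5, 0.6, -0.8]
gripper_width: 0.759
t=32.5 pos [515.2 406.3 298.5] yaw 127.1 q7 1.13 travel [-0.01  9.95 -0.03] turn opts (neg q?) [0.001, -3.141] grip 0.842
```

View pics/w20.png

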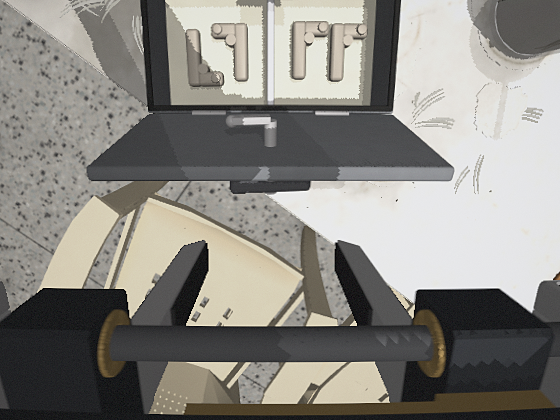

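View pics/sc20.png

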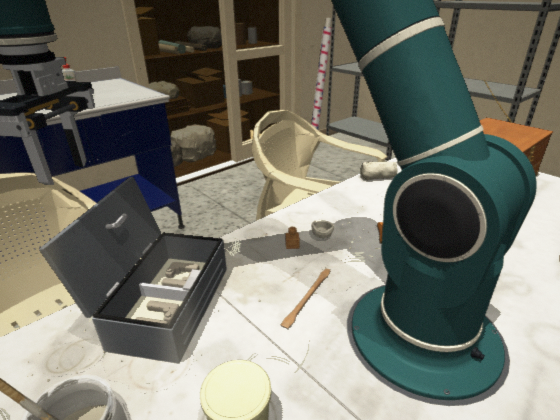

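```bash
python3 -m jog '{"travel":[[0,2.5,0],[0,5,0],[0,7.5,0],[0,9.5,0],[0,10,0],[0,10,0],[0,10,0]],"turn":[0,0,0,0,0,0,0]}' 9.4
python3 -m jog '{"travel":[[0,0,0.5],[0,0,1.0],[0,0,1.5],[0,0,2],[0,0,2.5],[0,0,3],[0,0,3.5],[0,0,4],[0,0,4.5],[0,0,5]],"turn":[0,0,0,0,0,0,0,0,0,0]}'
python3 - <<'E'
from h import *
snap("wrist","w21"); snap("scene","sc21"); go(515.3,406.4,199,127.02)
E
```

```text
time_s: 33.03
position: [515.9, 406.5, 200.5]
ee_rot: [[-0.602, 0.001, -0.799], [0.799, 0.001, -0.602], [0.0, -1.0, -0.001]]
ft_force: [-1.1, 0.0, -0.3]
gripper_width: 1.0
time_s: 33.87
position: [475.3, 376.4, 199.3]
ee_rot: [[-0.602, -0.0, -0.798], [0.798, -0.0, -0.602], [0.0, -1.0, 0.0]]
ft_force: [1.5, 1.4, 1.1]
gripper_width: 0.999
t=34.0 pos [475.1 376.1 199.2] yaw 127.0 q7 1.06 travel [-0.    0.02 -5.03] turn opts (neg q?) [0.0, -3.141] grip 0.998
```

View pics/w21.png

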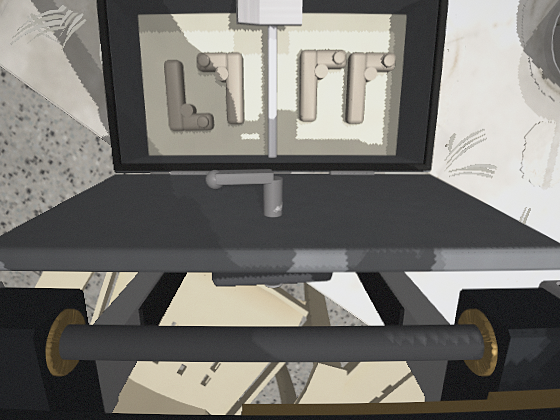

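View pics/sc21.png

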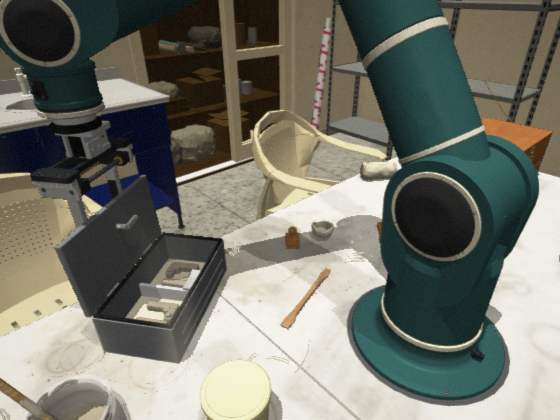

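```bash
python3 -m jog '{"travel":[[0,0,0.8],[0,0,1.6],[0,0,2.4],[0,0,3.2],[0,0,4],[0,0,4.8],[0,0,5.6],[0,0,6.4],[0,0,7.2],[0,0,8]],"turn":[0,0,0,0,0,0,0,0,0,0]}'
python3 - <<'E'
from h import *
snap("scene","sc22");
B=np.array([392.3,313.7]);a=np.radians(37.02);R=np.array([[np.cos(a),np.sin(a)],[-np.sin(a),np.cos(a)]])
print(R@(np.array(status.observe()["position"])[:2]-B))
E
```

```text
time_s: 34.8
position: [411.1, 328.0, 199.2]
ee_rot: [[-0.602, -0.0, -0.798], [0.798, -0.0, -0.602], [0.0, -1.0, 0.0]]
ft_force: [0.6, 1.1, 0.8]
gripper_width: 1.003
[22.5541578   0.17997638]
```

View pics/sc22.png

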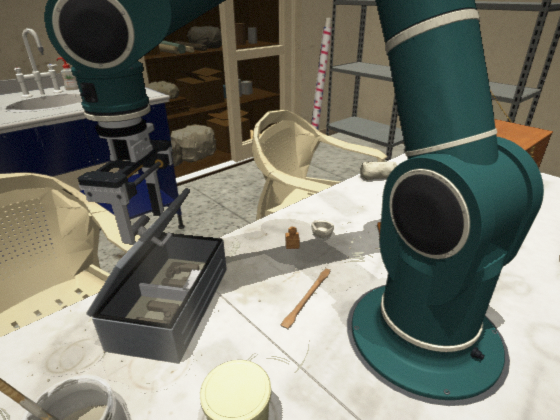

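```bash
python3 -m jog '{"travel":[[0,0,0.8],[0,0,1.6],[0,0,2.4],[0,0,3.2],[0,0,4],[0,0,4.8],[0,0,5.6],[0,0,6.4],[0,0,6.4],[0,0,6.4]],"turn":[0,0,0,0,0,0,0,0,0,0]}'
python3 -m jog '{"travel":[[0,0,0],[0,0,0],[0,0,0],[0,0,0],[0,0,0],[0,0,0]],"turn":[0,0,0,0,0,0]}' |tail -2
python3 - <<'E'
from h import *
snap("scene","sc23"); snap("wrist","w23")
E
```

```text
time_s: 35.68
position: [360.9, 289.7, 199.5]
ee_rot: [[-0.602, 0.001, -0.799], [0.799, -0.0, -0.602], [-0.001, -1.0, -0.0]]
ft_force: [0.3, 0.7, 0.0]
gripper_width: 1.0
ft_force: [-1.2, 0.8, 0.1]
gripper_width: 1.0
```

View pics/sc23.png

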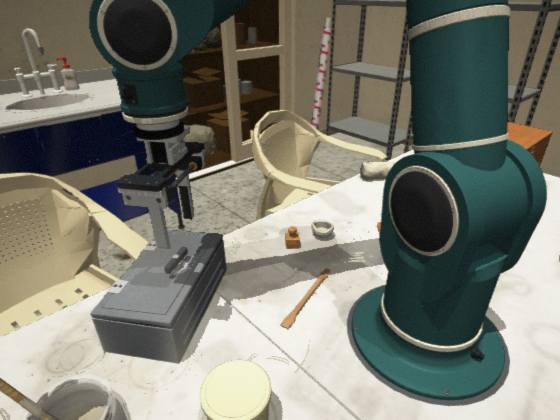

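View pics/w23.png

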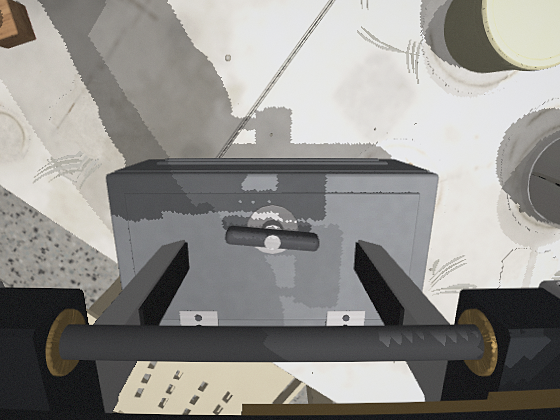

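```bash
python3 - <<'E'
from h import *
im=zoom("w23",273,238,h=60,f=6); cv2.imwrite("pics/z23.png",im)
E
```

```text
(no output)
```

View pics/z23.png

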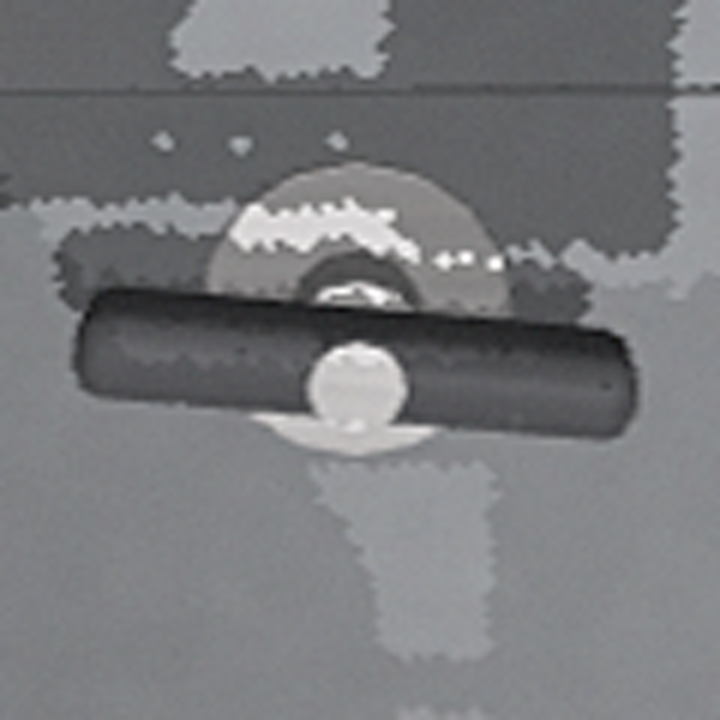

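```bash
python3 - <<'E'
from h import *
np.set_printoptions(precision=1,suppress=True)
px=np.array([(358,385),(82,352),(634,392)])/6-0.4+[213,178]
W=onz("w23",px,130)[:,:2]
B=np.array([392.3,313.7]);a=np.radians(37.02);R=np.array([[np.cos(a),np.sin(a)],[-np.sin(a),np.cos(a)]])
print(W,(W-B)@R.T, np.linalg.norm(W[1]-W[2]))
d=W[2]-W[1]; print("bar az",np.degrees(np.arctan2(d[1],d[0])))
print("nominal axis",place([*B,a],np.array([(-28.,0)])))
e=place([*B,a],np.array([(-28.,0)]))[0]
go(*e,180,37.02-4)
E
```

```text
[[371.6 298.3]
 [388.5 268.9]
 [351.9 325.9]] [[-25.8   0.2]
 [-30.1 -33.5]
 [-24.9  34.1]] 67.76064499339603
bar az 122.63394114781217
nominal axis [[369.9 296.8]]
t=36.3 pos [360.8 290.  199.3] yaw 127.0 q7 1.13 travel [-0.   1.9 -1.1] turn opts (neg q?) [1.641, -1.501] grip 0.999
```

```bash
python3 -m jog '{"travel":[[0,0,-0.6],[0,0,-1.2],[0,0,-1.2],[0,0,-1.2],[0,0,-1.2],[0,0,-1.2],[0,0,-1.2],[0,0,-1.2],[0,0,-1.2],[0,0,-1.2]],"turn":[0.12,0.24,0.36,0.48,0.6,0.72,0.84,0.96,1.08,1.2]}' 4 |tail -1
python3 -m jog '{"travel":[[0,0,0],[0,0,0],[0,0,0],[0,0,0],[0,0,0],[0,0,0]],"turn":[0.12,0.24,0.36,0.447,0.447,0.447]}' |tail -1
python3 - <<'E'
from h import *
go(371,297.7,122,32.6)
snap("wrist","w24"); go(371,297.7,122,32.6)
E
```

```text
gripper_width: 0.431
gripper_width: 0.425
t=37.6 pos [370.2 297.3 199.3] yaw 32.8 q7 -0.37 travel [ 0.08  7.73 -0.01] turn opts (neg q?) [0.004, -3.137] grip 0.425
t=37.7 pos [370.3 297.3 199.3] yaw 32.9 q7 -0.37 travel [ 0.09  7.73 -0.  ] turn opts (neg q?) [0.005, -3.137] grip 0.430
```

View pics/w24.png

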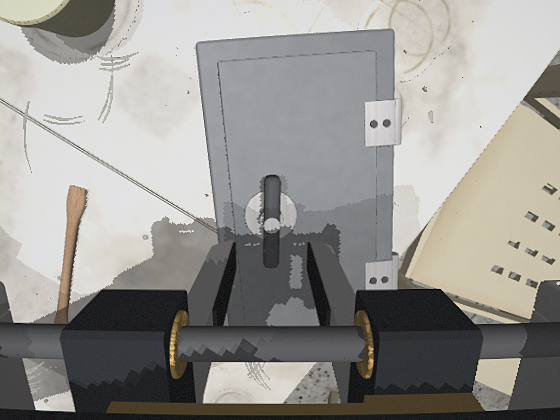

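```bash
python3 - <<'E'
from h import *
im=zoom("w24",271,220,h=55,f=7); cv2.imwrite("pics/z24.png",im)
E
```

```text
(no output)
```

View pics/z24.png

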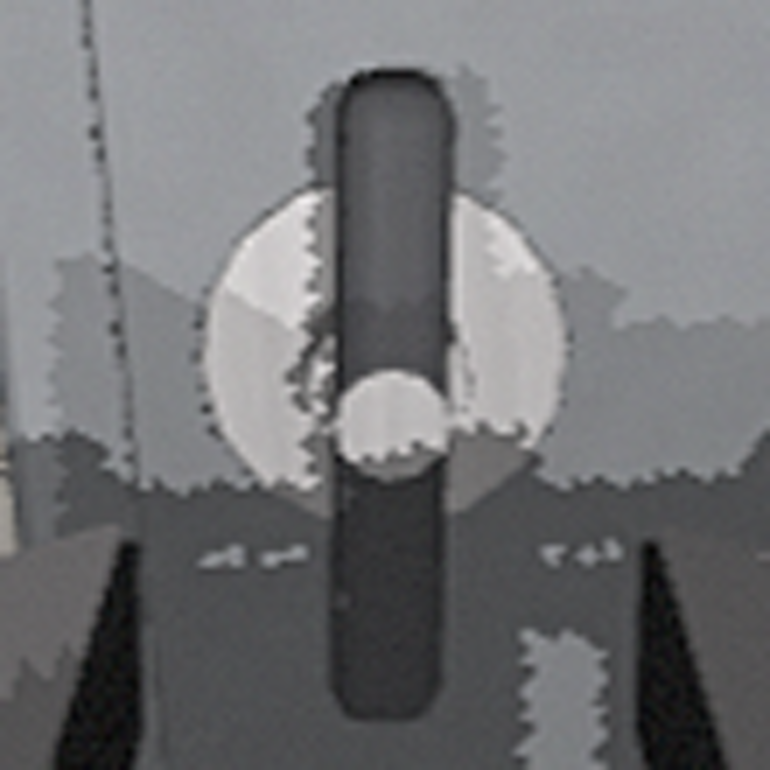

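```bash
python3 - <<'E'
from h import *
np.set_printoptions(precision=1,suppress=True)
px=np.array([(391,425),(394,75),(387,718)])/7-0.4+[216,165]
W=onz("w24",px,130)[:,:2]
print(W,np.linalg.norm(W[1]-W[2]),(W[1]+W[2])/2)
d=W[1]-W[2]; print("bar az",np.degrees(np.arctan2(d[1],d[0])))
go(*((W[1]+W[2])/2),122,32.6)
E
```

```text
[[371.7 297.2]
 [352.1 328.1]
 [389.2 269.3]] 69.47990601309692 [370.7 298.7]
bar az 122.27062795073908
t=37.7 pos [370.3 297.3 199.3] yaw 32.9 q7 -0.37 travel [0.1 7.7 0.1] turn opts (neg q?) [0.005, -3.137] grip 0.430
```

```bash
python3 -m jog '{"travel":[[0.1,2,0],[0.1,4,0],[0.1,6,0],[0.1,7.2,0],[0.1,7.7,0],[0.1,7.7,0]],"turn":[0.008,0.008,0.008,0.008,0.008,0.008]}' 4
python3 -m jog '{"travel":[[0,0,0],[0,0,0],[0,0,0],[0,0,0],[0,0,0],[0,0,0],[0,0,0]],"turn":[0,0,0,0,0,0,0]}' 0
python3 - <<'E'
from h import *
snap("scene","sc25"); go(371.3,297.9,122,-53)
E
```

```text
time_s: 38.17
position: [370.8, 297.6, 121.7]
ee_rot: [[0.845, -0.002, -0.534], [0.534, -0.0, 0.845], [-0.002, -1.0, 0.001]]
ft_force: [0.2, 0.1, 0.0]
gripper_width: 0.425
time_s: 38.75
position: [370.3, 297.1, 122.4]
ee_rot: [[0.846, -0.001, -0.533], [0.533, -0.002, 0.846], [-0.002, -1.0, -0.001]]
ft_force: [-8.1, -4.4, 5.4]
gripper_width: 0.181
t=38.8 pos [370.2 297.1 122.4] yaw 32.2 q7 -0.49 travel [0.14 0.04 0.01] turn opts (neg q?) [1.487, -1.654] grip 0.179
```

View pics/sc25.png

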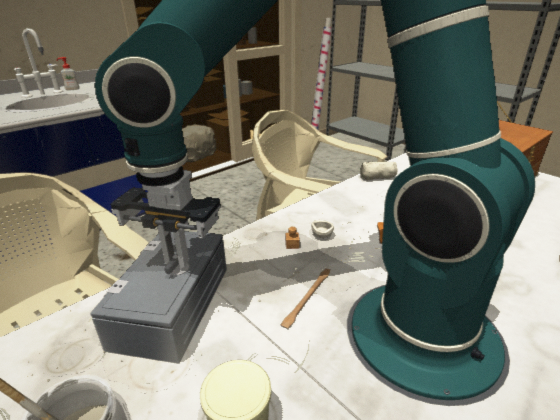

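```bash
python3 -m jog '{"travel":[[0,0,0],[0,0,0],[0,0,0],[-0.07,-0.4,0],[-0.07,-0.85,0],[-0.07,-0.85,0]],"turn":[0,0,0,0,0,0]}' 3
python3 -m jog '{"travel":[[0,0,0],[0,0,0],[0,0,0],[0,0,0],[0,0,0],[0,0,0]],"turn":[0,0,0,0,0,0]}' 0
python3 - <<'E'
from h import *
go(371.3,297.9,130.5,-53)
E
```

```text
time_s: 39.3
position: [370.9, 297.7, 131.8]
ee_rot: [[0.846, 0.001, -0.533], [0.533, 0.001, 0.846], [0.001, -1.0, 0.0]]
ft_force: [0.4, -0.4, 0.0]
gripper_width: 0.321
time_s: 39.8
position: [370.2, 297.1, 130.6]
ee_rot: [[0.846, -0.001, -0.533], [0.533, -0.001, 0.846], [-0.001, -1.0, -0.0]]
ft_force: [-3.6, -4.4, 3.1]
gripper_width: 0.125
t=39.8 pos [370.2 297.1 130.6] yaw 32.2 q7 -0.48 travel [0.13 0.01 0.01] turn opts (neg q?) [1.487, -1.655] grip 0.125
```

```bash
python3 -m jog '{"travel":[[0,0,0],[0,0,0],[0,0,0],[0,0,0],[0,0,0],[0,0,0],[0,0,0],[0,0,0]],"turn":[0.08,0.16,0.24,0.32,0.4,0.48,0.56,0.62]}'
python3 -m jog '{"travel":[[0,0.03,0],[0,0.06,0],[0,0.1,0],[0,0.15,0],[0,0.2,0],[0,0.25,0],[0,0.28,0],[0,0.3,0],[0,0.3,0],[0,0.3,0]],"turn":[0.08,0.16,0.24,0.32,0.4,0.48,0.56,0.64,0.72,0.8]}'
python3 - <<'E'
from h import *
print(status.observe()["torque"]); go(371.3,297.9,130.5,-53)
E
```

```text
time_s: 40.47
position: [369.9, 297.0, 130.6]
ee_rot: [[0.998, -0.001, 0.062], [-0.062, -0.001, 0.998], [-0.001, -1.0, -0.001]]
ft_force: [-6.8, -4.5, 4.5]
gripper_width: 0.123
time_s: 41.3
position: [368.9, 296.7, 127.6]
ee_rot: [[0.652, -0.003, 0.759], [-0.759, -0.002, 0.652], [-0.0, -1.0, -0.004]]
ft_force: [-15.4, -7.3, 15.6]
gripper_width: 0.127
[-2.00269505  3.66554193  0.06168351]
t=41.3 pos [368.9 296.7 127.6] yaw -49.3 q7 -1.78 travel [ 0.07 -0.29  0.25] turn opts (neg q?) [0.064, -3.078] grip 0.127
```

```bash
python3 -m jog '{"travel":[[0,-0.05,-0.05],[0,-0.1,-0.1],[0,-0.1,-0.1],[0,-0.1,-0.1],[0,-0.1,-0.1],[0,-0.1,-0.1]],"turn":[0.03,0.06,0.08,0.1,0.12,0.12]}'
python3 - <<'E'
from h import *
print(status.observe()["torque"]); go(371.3,297.9,130.5,-53)
E
```

```text
time_s: 41.8
position: [368.7, 296.7, 128.3]
ee_rot: [[0.559, -0.002, 0.829], [-0.829, -0.001, 0.559], [-0.0, -1.0, -0.002]]
ft_force: [-7.3, -0.9, 0.0]
gripper_width: 0.127
[-0.17972116  1.77325697  0.50313909]
t=41.8 pos [368.7 296.7 128.3] yaw -56.0 q7 -1.89 travel [ 0.05 -0.22  0.28] turn opts (neg q?) [-0.053, 3.089] grip 0.127
```

```bash
python3 -m jog '{"travel":[[0,0,0],[0,0,0],[0,0,0],[0,0,0],[0,0,0]],"turn":[-0.03,-0.05,-0.05,-0.05,-0.05]}' 3.5 |tail -2
python3 -m jog '{"travel":[[0,-1,0],[0,-3,0],[0,-6,0],[0,-9,0],[0,-12,0],[0,-15,0],[0,-17,0],[0,-17,0],[0,-17,0]],"turn":[0,0,0,0,0,0,0,0,0]}' |tail -2
python3 - <<'E'
from h import *
snap("wrist","w27");snap("scene","sc27"); go(371.3,297.9,300,-53)
im=zoom("w27",268,210,h=60,f=8); cv2.imwrite("pics/z27.png",im[:, :])
E
```

```text
ft_force: [0.0, -0.6, -0.4]
gripper_width: 0.369
ft_force: [-0.4, -0.7, -0.8]
gripper_width: 0.379
t=43.1 pos [369.5 296.5 298.4] yaw -53.2 q7 -1.71 travel [-0.01 -0.16  0.23] turn opts (neg q?) [-0.003, 3.138] grip 0.374
```

View pics/w27.png

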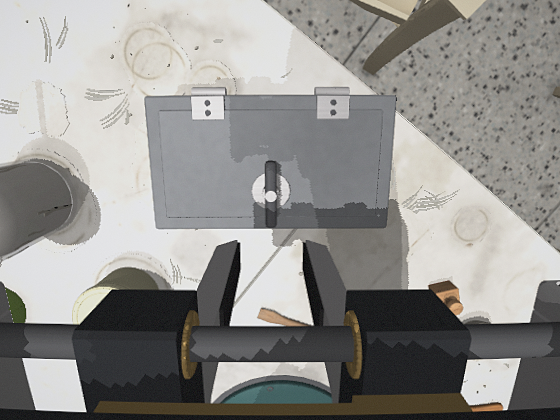

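View pics/sc27.png

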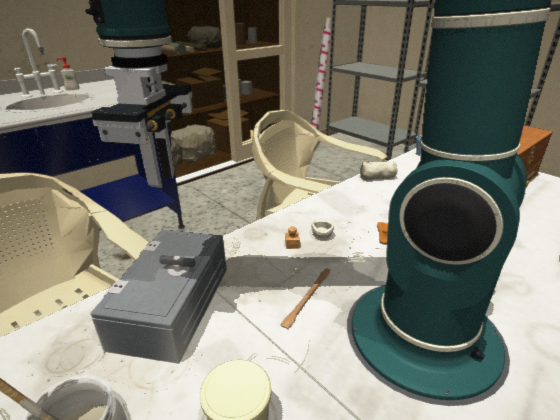

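```bash
python3 - <<'E'
from h import *
np.set_printoptions(precision=2,suppress=True)
im=zoom("w27",268,195,h=45,f=8); cv2.imwrite("pics/z27.png",im)
i2=cv2.imread("pics/sc27.png")[225:360,85:235]; cv2.imwrite("pics/z27b.png",cv2.resize(i2,None,fx=5,fy=4.4,interpolation=cv2.INTER_CUBIC))
a=cv2.imread("pics/sc27.png")[180:260,235:390];b=cv2.imread("pics/sc1.png")[180:260,235:390]
cv2.imwrite("pics/z27c.png",cv2.resize(np.vstack([b,a]),None,fx=4,fy=3.5,interpolation=cv2.INTER_CUBIC))
E
```

```text
(no output)
```

View pics/z27.png

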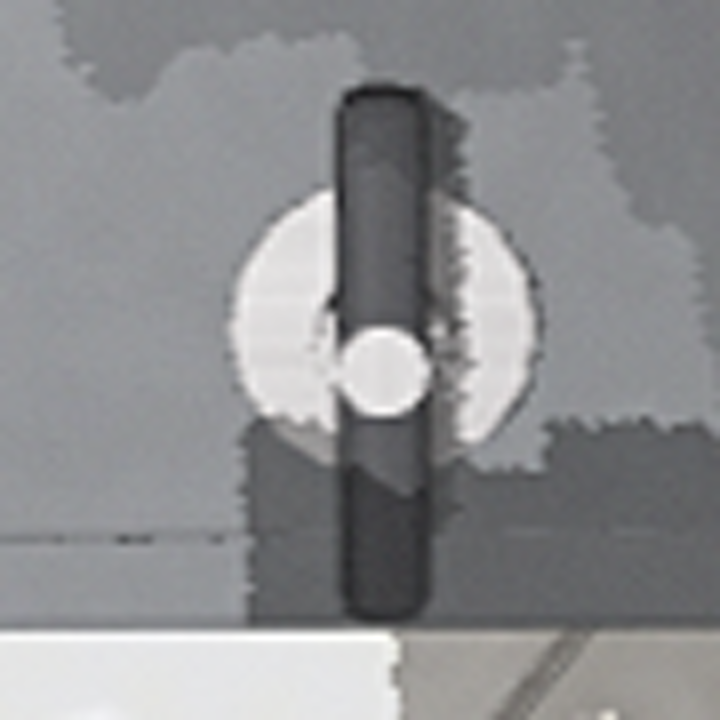

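View pics/z27b.png

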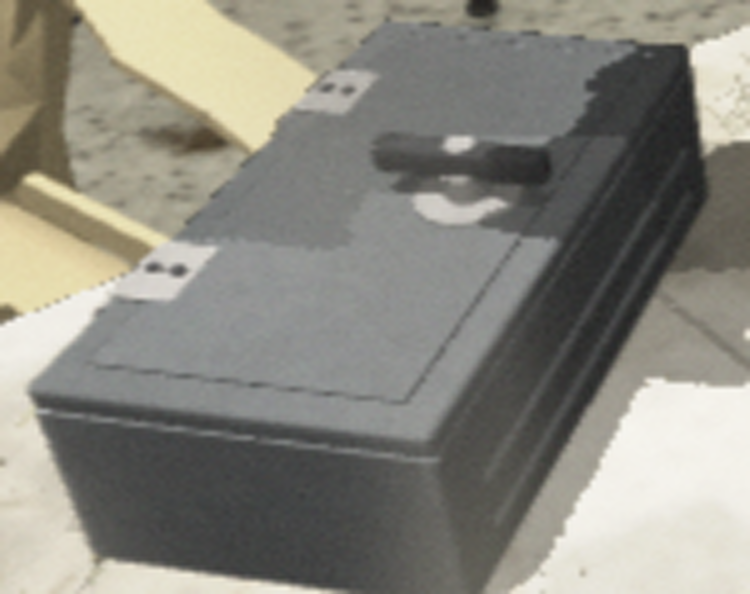

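View pics/z27c.png

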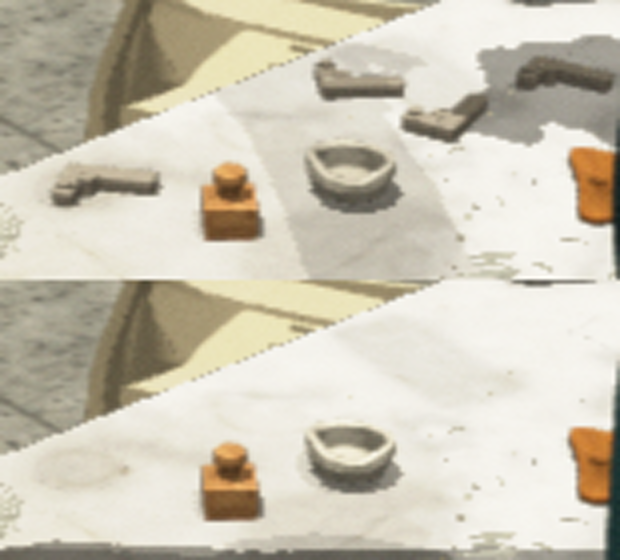

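```bash
python3 - <<'E'
from h import *
np.set_printoptions(precision=1,suppress=True)
px=np.array([(383,92),(385.5,612)])/8-.4+[223,150]
W=onz("w27",px,127)[:,:2]; d=W[0]-W[1]; print(np.linalg.norm(d),np.degrees(np.arctan2(d[1],d[0])),W.mean(0))
e=np.array([(157,229),(391,228)]); E=onz("w27",e,97)[:,:2]; d=E[0]-E[1]; print(np.linalg.norm(d),np.degrees(np.arctan2(d[1],d[0]))-90)
s=snap("top","top28")
E
```

```text
67.67995108274377 37.07379173631623 [371.4 297.5]
267.89976492591126 37.07503872333061
```

View pics/top28.png

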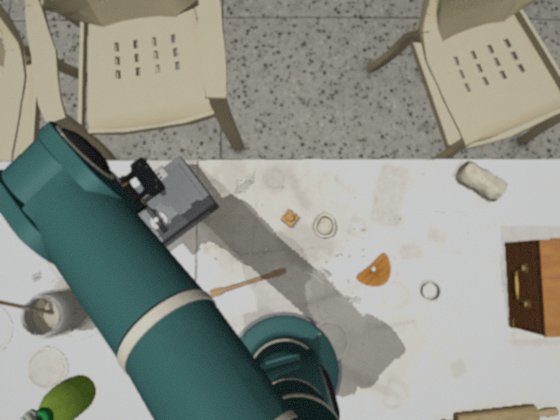

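```bash
python3 -m jog '{"travel":[[0,0,0],[0,0,0],[0,0,0]],"turn":[0,0,0]}'|head -1; python3 -c "
from plant import ticket
print(ticket.job_done())"
```

```text
time_s: 43.37
the job is handed in; nothing more can be done
None
```

I put all the clay lugs I found on the table away, shut the lid and latched it, and handed the job in at 43.4 s of the 210 s allowed.

- **Lugs:** There were four, two left-hand and two right-hand, all lying button up. The left-hand ones are in the left bay and the right-hand ones in the right bay. I confirmed this in the wrist and scene pictures before closing the lid. The last overhead picture shows no lug left in view; the arm covers part of the left side there, but earlier pictures showed that part clear.
- **Lid and latch:** I pushed the lid over from behind and it fell shut. I then turned the T-handle clockwise until it met its stop. In the last pictures the lid lies flat and the bar lies along the box's x (37.07° for the bar, 37.08° for the box).
- **Bystanders:** The pinch pot and the stamp look unmoved when I compare the scene pictures from the start and the end.
- **What went differently:** My first grip on the handle was about 8 mm too low. The fingers closed on the shaft (17 mm opening instead of the bar's 12 mm), so I reopened, raised the gripper and gripped the bar properly before turning. The first turn stopped a few degrees short, so I finished it in a second step.
- **Disturbances:** I saw no lug knocked aside, and nothing slipped from the grip.
- **At hand-in:** The gripper was about 17 cm above the handle, touching nothing.

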